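# Count three clean dishes from the slide-feed dispenser onto a transfer tray

### The job

Set out exactly three clean dishes for weighing: push the tray's open end squarely up against the dispenser's outlet and feed the dishes onto it one by one with full strokes of the dispenser's slide (out to its stop, then fully home: one dish a stroke), leaving the slide fully home. Then draw the loaded tray back, a good 10 cm clear of the dispenser, and leave it flat on the bench. The dishes are clean, so never touch them with the gripper, and leave the pot, the weighing boats and the black-capped marker beside the work where they are.

Things in the scene. Friction and masses are not known exactly. Their poses are not given: they have to be found in the camera images.
- dispenser: Fixed grey dish dispenser with a square magazine of steel corner angles (76 x 76 mm outside, 114 mm high, capped). Origin: on the bench under the magazine's centre. Its y axis is the line of the slide: outlet face at y = -37 mm, knob at +y. The base is 100 mm wide, reaches to y = +130 mm and is 25 mm high beside the slide. The stack of five dishes rests on the slide.
- outlet (a point): Middle of the outlet's lower edge (the deck, 6 mm high): dispenser frame (0, -37, 6) mm, same axes. Two low guides beside it, 14 mm high, 73 mm apart inside and flared at their ends, reach to dispenser y = -92 mm and take the tray's open end between them.
- feed_slide (a joint): Pull-out of the slide in m: 0 fully home (nose 4 mm out of the outlet), 0.075 at its stop; grows toward dispenser +y. Starts at 0 to 0.02. Stays where left; about 2 N to move. Pulled to the stop, the lowest dish drops onto the deck (a shorter pull leaves it hanging); pushed home, the slide drives that dish out of the outlet, and it pushes those before it along.
- slide_knob (a point): Centre of the slide's upright black knob, 42 mm above the bench: a post of 18 mm diameter between 26 and 54 mm above the bench, free all round, at the slide's rear end. In the dispenser frame it is at (0, 110 mm + feed_slide, 42 mm).
- tray: Loose steel tray, 71 mm wide, 0.45 kg: a lane for up to four dishes, 65 x 244 mm inside, floor 3 mm thick, walls 14 mm high, 3 mm thick. Origin: underside, under the lane's middle. y axis along the lane: open end at +122 mm, closed end at -122 mm, handle beyond. Starts apart from the dispenser, turned a little. Docked, its y is along the dispenser's and its origin at dispenser (0, -159) mm.
- tray_handle (a point): Middle of the tray's black bar handle: tray frame (0, -145, 46) mm. The bar runs along the tray's x, 60 mm long and 12 mm thick, on two posts 60 mm apart, with 37 mm of space under it; the tray's foot ends 15 mm beyond it.
- dish_1: White lidded square dish, 60 x 60 x 16 mm, 40 g, number 1 from the bottom of the stack of five in the dispenser. Origin: middle of its underside; z up. Must be fed onto the tray.
- dish_2: White lidded square dish, 60 x 60 x 16 mm, 40 g, number 2 from the bottom of the stack of five in the dispenser. Origin: middle of its underside; z up. Must be fed onto the tray.
- dish_3: White lidded square dish, 60 x 60 x 16 mm, 40 g, number 3 from the bottom of the stack of five in the dispenser. Origin: middle of its underside; z up. Must be fed onto the tray.
- dish_4: White lidded square dish, 60 x 60 x 16 mm, 40 g, number 4 from the bottom of the stack of five in the dispenser. Origin: middle of its underside; z up. Must stay in the dispenser.
- dish_5: White lidded square dish, 60 x 60 x 16 mm, 40 g, number 5 from the bottom of the stack of five in the dispenser. Origin: middle of its underside; z up. Must stay in the dispenser.
- sample_pot: Bystander: white sample pot with screw lid, 54 mm wide, 68 mm high, standing behind the work. Origin under its centre.
- boat_stack: Bystander: stack of white weighing boats, 63 x 63 x 28 mm, behind the tray. Origin under its centre.
- marker: Bystander: white marker pen with black cap, 138 mm long, 18 mm thick, lying near the bench's front edge. Origin under its middle.

How it is judged (in metres and radians):
On the way, in this order (a step that is already met when the one before it is completed fails the run):
1. the tray's open end is up against the outlet, with no dish fed yet (x of tray in the frame of dispenser between -0.005 and 0.005 m and y of tray in the frame of dispenser between -0.165 and -0.15 m and angle between the y axis of tray and the y axis of dispenser, either way round below 0.06 rad and height (world z) of tray below 0.004 m and x of dish_1 in the frame of dispenser between -0.006 and 0.006 m and y of dish_1 in the frame of dispenser between -0.006 and 0.006 m and z of each of dish_1, dish_2, dish_3, dish_4, dish_5 in the frame of dispenser above 0.015 m and x of dish_2 in the frame of dispenser between -0.006 and 0.006 m and y of dish_2 in the frame of dispenser between -0.006 and 0.006 m and x of dish_3 in the frame of dispenser between -0.006 and 0.006 m and y of dish_3 in the frame of dispenser between -0.006 and 0.006 m and x of dish_4 in the frame of dispenser between -0.006 and 0.006 m and y of dish_4 in the frame of dispenser between -0.006 and 0.006 m and x of dish_5 in the frame of dispenser between -0.006 and 0.006 m and y of dish_5 in the frame of dispenser between -0.006 and 0.006 m), for 0.2 s.
2. the first dish lies on the docked tray (x of tray in the frame of dispenser between -0.005 and 0.005 m and y of tray in the frame of dispenser between -0.165 and -0.15 m and angle between the y axis of tray and the y axis of dispenser, either way round below 0.06 rad and height (world z) of tray below 0.004 m and x of dish_1 in the frame of tray between -0.006 and 0.006 m and y of dish_1 in the frame of tray between -0.1 and 0.098 m and z of dish_1 in the frame of tray between -0.001 and 0.007 m and angle between dish_1's own z axis and vertical below 0.1 rad and x of dish_3 in the frame of dispenser between -0.006 and 0.006 m and y of dish_3 in the frame of dispenser between -0.006 and 0.006 m and z of dish_3 in the frame of dispenser above 0.015 m), for 0.2 s.
3. the second dish lies on the docked tray (x of tray in the frame of dispenser between -0.005 and 0.005 m and y of tray in the frame of dispenser between -0.165 and -0.15 m and angle between the y axis of tray and the y axis of dispenser, either way round below 0.06 rad and height (world z) of tray below 0.004 m and x of dish_1 in the frame of tray between -0.006 and 0.006 m and y of dish_1 in the frame of tray between -0.1 and 0.098 m and z of dish_1 in the frame of tray between -0.001 and 0.007 m and angle between each of dish_1, dish_2's own z axis and vertical below 0.1 rad and x of dish_2 in the frame of tray between -0.006 and 0.006 m and y of dish_2 in the frame of tray between -0.1 and 0.098 m and z of dish_2 in the frame of tray between -0.001 and 0.007 m and x of dish_4 in the frame of dispenser between -0.006 and 0.006 m and y of dish_4 in the frame of dispenser between -0.006 and 0.006 m and z of dish_4 in the frame of dispenser above 0.015 m), for 0.2 s.
4. the third dish lies on the docked tray and the slide is home (all of step 3 and x of dish_3 in the frame of tray between -0.006 and 0.006 m and y of dish_3 in the frame of tray between -0.1 and 0.098 m and z of dish_3 in the frame of tray between -0.001 and 0.007 m and angle between dish_3's own z axis and vertical below 0.1 rad and value of joint feed_slide below 0.004 m), for 0.2 s.
At the end, for the whole second after the job is handed in: Exactly the lowest three dishes lie flat on the tray floor, none over 6 mm out of its open end; the other two are in the magazine; the slide is home within 4 mm; the tray rests flat, released, its middle over 202 mm from the outlet (at least 80 mm clear of the dispenser) (x of dish_1 in the frame of tray between -0.006 and 0.006 m and y of dish_1 in the frame of tray between -0.1 and 0.098 m and z of dish_1 in the frame of tray between -0.001 and 0.007 m and angle between each of dish_1, dish_2, dish_3's own z axis and vertical below 0.1 rad and x of dish_2 in the frame of tray between -0.006 and 0.006 m and y of dish_2 in the frame of tray between -0.1 and 0.098 m and z of dish_2 in the frame of tray between -0.001 and 0.007 m and x of dish_3 in the frame of tray between -0.006 and 0.006 m and y of dish_3 in the frame of tray between -0.1 and 0.098 m and z of dish_3 in the frame of tray between -0.001 and 0.007 m and x of dish_4 in the frame of dispenser between -0.006 and 0.006 m and y of dish_4 in the frame of dispenser between -0.006 and 0.006 m and z of each of dish_4, dish_5 in the frame of dispenser above 0.015 m and x of dish_5 in the frame of dispenser between -0.006 and 0.006 m and y of dish_5 in the frame of dispenser between -0.006 and 0.006 m and value of joint feed_slide below 0.004 m and horizontal distance between tray and outlet above 0.202 m and height (world z) of tray below 0.004 m and angle between tray's own z axis and vertical below 0.03 rad and linear speed of tray below 0.01 m/s); the robot touches nothing.
It fails at once if the gripper or arm touches a dish (contact force between any of the fingers, the arm and dish_1 above 0.5 N or contact force between any of the fingers, the arm and dish_2 above 0.5 N or contact force between any of the fingers, the arm and dish_3 above 0.5 N or contact force between any of the fingers, the arm and dish_4 above 0.5 N or contact force between any of the fingers, the arm and dish_5 above 0.5 N).
It fails at once if a bystander is moved more than 3 cm or knocked over (distance of any of sample_pot, boat_stack, marker from where it was at the start of the episode above 0.03 m or angle between sample_pot's own z axis and vertical above 0.5 rad).
It also fails if it takes over 72 s, if anything falls off the work surface, if the arm or the gripper's body presses on something with over 40 N, if the wrist force passes 120 N, or if a joint passes its speed limit or range.

### The arm

A 6-joint arm with a two-finger parallel gripper is mounted at the origin on a cart in front of the work surface, level with it; the furniture and walls round the work are solid. World frame = base frame: x ahead of the robot, y to its left, z up, the work surface at z = 0. Lengths are in mm, angles in rad, forces in N, time in s.
With the tool pointing down it reaches from about 400 to 825 mm from the base axis. Payload 7 kg.
Tool frame: the origin (TCP) lies at the very end of the fingers, on their centre line; the grasp point (between the pads) lies 19 mm behind it; z points along the fingers, y is the direction in which the jaws open and shut (so a half turn about z gives the same grasp; the last joint's range is limited). The gripper opens to 85 mm and grips with 20 to 120 N. Pads are 22 mm wide; open, the fingers measure 114 mm over their backs; the gripper's body (76 mm by 85 mm) begins 54 mm behind the grasp point. The pads swing forward as they close: fully open they stand 13 mm farther back than shut.
Start: joints at [-0.931, 0.359, 0.012, 0, -1.224, -0.288], TCP at [232.57, -633.645, 231.302] pointing down, gripper open.
Joint ranges: [-3.07, 3.07], [-1.43, 2.12], [-1.02, 1.25], [-3.03, 1.67], [-3.05, -0], [-3.03, 3.03]. Speed limits (rad/s): [2.39, 2.39, 3.01, 3.14, 3.14, 3.14].

### API

Orientations are given as a unit quaternion [x, y, z, w].
In Python, from cell import arm gives the robot as it stands.
- The arm moves only by the tool jog_arm, never from a script. Its argument "increments" is a list of rows, each an object of numbers: "wx", "wy", "wz": the turn, a rotation vector about the tool's x, y, z in rad; "x", "y", "z": the shift along the tool's x, y, z in m; "jaw": the gripper command: -1 is fully open, 1 is shut, values between are in proportion. In form: [{"wx": .., "wy": .., "wz": .., "x": .., "y": .., "z": .., "jaw": ..}, ...]. A call has 1 to 5 rows; each row is the pose to reach, as a shift and turn from the pose measured when the call began, along the tool's axes at that moment; what a row does not reach only later rows make up. A row lasts 1/10 s, in which the tool goes at most 50 mm and 8.59 degrees, less where a joint would pass 70% of its speed; a pose out of reach is approached as far as the arm can. A call with a gripper value outside its range is refused whole. The fingers move at their own pace and stop on an object; "newtons" is the grip in N (left out, the last holds). Time passes only in rows, so rows that repeat a pose let the fingers close. It gives the time, the measured TCP pose, the force and the opening at its end, in the units of the state.
- arm.state(): the state, without advancing time (a new reading comes with each control period).
- arm.grab_frame(name): name is "scene" or "top"; returns the picture (400x640x3 uint8, red, green, blue); there is no depth.
- arm.camera_params(name): a dict with "fx", "fy", "cx", "cy" (pixels), "k1" (the pictures are not rectified: a ray, as slopes to the right and down, at radius r is drawn at 1 + k1 r^2 times it, then the intrinsics apply), "T" (4x4, takes a point from camera to world coordinates). Camera axes: x right, y up, looking along -z (the intrinsics and any distortion apply to the point x, -y, -z); pixel columns grow to the right and rows downward; lengths in mm; the calibration is good to about 2 mm. A picture is of the moment at which its call begins. camera_params takes no time and is no camera call.
- arm.hand_in(): hands the job in, once; it reports no verdict.
The state is a dict: "clock": time; "qpos": joint angles; "qvel": joint speeds; "tau": joint torques, N m; "tcp_pos": TCP position; "eef_rot": TCP orientation; "wrist_force": force on the tool from outside, world axes, zero at the start; "torque": the same for the moment, N m; "grip_width": finger opening in mm.
Only numpy, scipy, OpenCV 4.12 (cv2) and the standard library are available. Lean on these libraries where they do the work, as an engineer would, in place of code of your own. Each camera call takes 0.05 s, during which the arm holds its last target.

## Working session

There is one attempt and no reset: what is moved stays moved. The work goes in short steps, Python scripts to look and compute and a tool call to move; the robot and the scene stay as the last step left them, time stands still between calls to the robot, and variables do not carry over. Pictures are saved under pics/ and viewed, and the job is handed in when it is done.

Besides the shell and the picture viewer there is one more tool, called after "Request:" as name(argument=value, ...) on one line, values as JSON. jog_arm: Moves the arm, as the interface text tells. Its arguments: {"type":"object","properties":{"increments":{"type":"array"},"newtons":{"type":"number"}},"required":["increments"]}

```bash
mkdir -p pics; ls; python3 - <<'E'
from cell import arm
import cv2, numpy as np
for n in ("scene","top"):
    im=arm.grab_frame(n); cv2.imwrite(f"pics/{n}0.png",im[:,:,::-1])
    p=arm.camera_params(n); print(n,{k:(np.round(v,4).tolist()) for k,v in p.items()})
print(arm.state())
E
```

```text
pics
scene {'fx': 517.6824, 'fy': 517.6824, 'cx': 318.8831, 'cy': 198.8859, 'k1': -0.1498, 'T': [[-0.6505, 0.2988, -0.6982, -362.9369], [-0.7594, -0.2652, 0.5941, 757.7107], [-0.0077, 0.9167, 0.3994, 616.5293], [0.0, 0.0, 0.0, 1.0]]}
top {'fx': 402.548, 'fy': 402.548, 'cx': 321.9244, 'cy': 203.2489, 'k1': -0.0904, 'T': [[-0.0094, 0.9885, -0.1506, 404.2565], [-0.9999, -0.0087, 0.0052, -2.0089], [0.0038, 0.1507, 0.9886, 1073.1272], [0.0, 0.0, 0.0, 1.0]]}
{'clock': 0.1, 'qpos': array([-9.30908774e-01,  3.59314455e-01,  1.11638357e-02, -3.11659561e-04,
       -1.22410152e+00, -2.88092811e-01]), 'qvel': array([ 0.00321581, -0.00164152,  0.00169663,  0.00056166,  0.00088312,
       -0.00137387]), 'tau': array([-2.41555426e-03, -5.84764481e+01,  2.94109923e+01,  6.95464432e+00,
       -3.20361687e-03,  2.72089508e-06]), 'tcp_pos': array([ 232.41955145, -633.27012554,  230.46314549]), 'eef_rot': array([-1.74939446e-01,  9.84578914e-01,  7.16517461e-04, -1.94723786e-04]), 'wrist_force': array([ 0.75027185, -0.61061761,  0.47570497]), 'torque': array([-0.02203708, -0.01099048, -0.01565195]), 'grip_width': 85.50471061851246}
```

View pics/scene0.png

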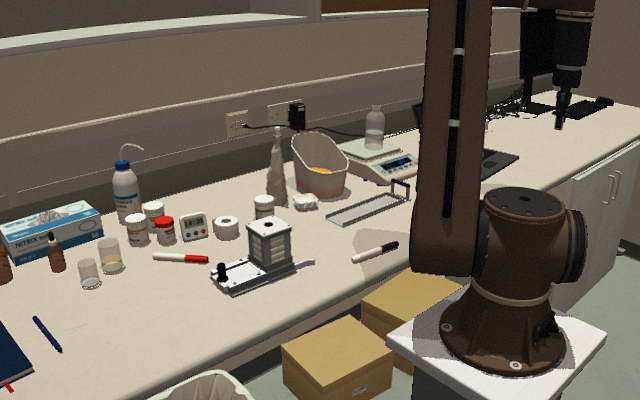

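View pics/top0.png

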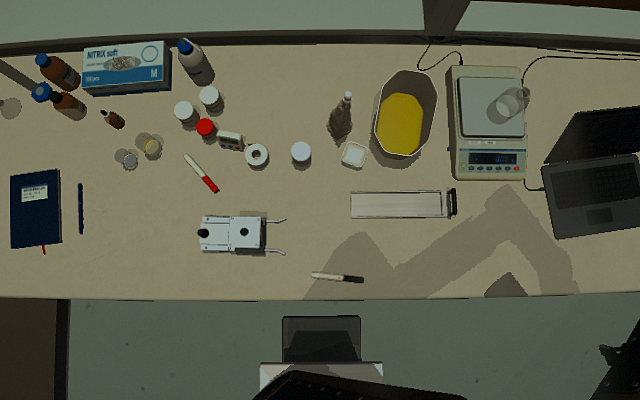

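The top view shows the dispenser at about (240,232), with its knob at (204,233) and the outlet to the right (world −y). The tray is at about (402,204) with its handle at (452,202), and the marker is at (337,277). I'll zoom in to measure.

```bash
cat > h.py <<'E'
import numpy as np, cv2
from cell import arm
def cam(n):
    p=arm.camera_params(n); K=np.array([[p['fx'],0,p['cx']],[0,p['fy'],p['cy']],[0,0,1]]); return K,np.array([p['k1'],0,0,0.]),np.array(p['T'])
def ray(n,uv):
    K,d,T=cam(n); q=cv2.undistortPoints(np.array(uv,float).reshape(-1,1,2),K,d,None,None).reshape(-1,2)
    D=np.c_[q[:,0],-q[:,1],-np.ones(len(q))]@T[:3,:3].T
    return T[:3,3],D
def plane(n,uv,z):
    o,D=ray(n,uv); return o+D*((z-o[2])/D[:,2])[:,None]
def proj(n,P):
    K,d,T=cam(n); c=(np.array(P,float).reshape(-1,3)-T[:3,3])@T[:3,:3]; c=c*[1,-1,-1]
    return cv2.projectPoints(c.reshape(-1,1,3),np.zeros(3),np.zeros(3),K,d)[0].reshape(-1,2)
def crop(im,x0,y0,x1,y1,s,f):
    cv2.imwrite(f,cv2.resize(im[y0:y1,x0:x1,::-1],None,fx=s,fy=s,interpolation=cv2.INTER_CUBIC))
E
python3 - <<'E'
import cv2
a=cv2.imread('pics/top0.png')[:,:,::-1]
from h import crop
crop(a,185,200,295,265,7,'pics/d0.png'); crop(a,340,175,470,235,6,'pics/t0.png')
a=cv2.imread('pics/scene0.png')[:,:,::-1]
crop(a,200,170,420,300,3.6,'pics/s0.png')
E
```

```text
(no output)
```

View pics/d0.png

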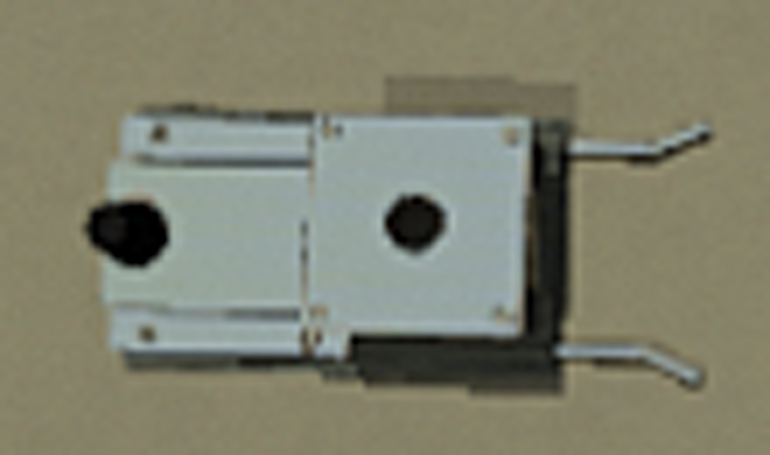

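View pics/t0.png

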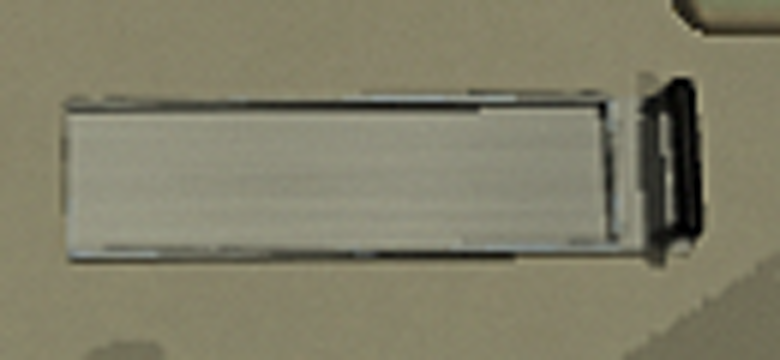

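View pics/s0.png

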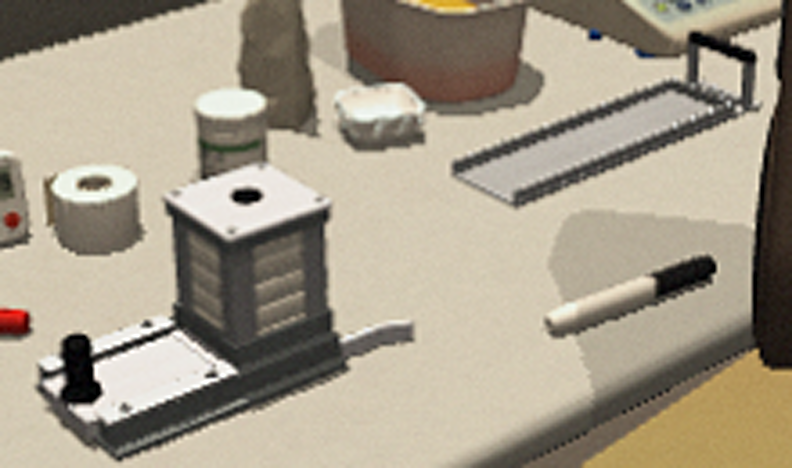

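```bash
python3 - <<'E'
from h import *
def P(pts,x0,y0,s,z,n='top'):
    p=(np.array(pts,float)+.5)/s-.5+[x0,y0]; return plane(n,p,z)[:,:2].round(1).tolist()
D=lambda p,z:P(p,185,200,7,z)
T=lambda p,z:P(p,340,175,6,z)
S=lambda p,z:P(p,200,170,3.6,z,'scene')
print('cap',D([(314,116),(531,118),(524,335)],114),'hole',D([(414,224)],114))
print('base rear',D([(124,117),(108,349)],25),'base side far',D([(312,114)],25))
print('guides',D([(570,148),(655,151),(557,350),(645,350)],14))
print('knobtop',D([(108,229)],54))
print('tray open',T([(66,104),(68,260)],14),'floor',T([(68,112),(70,248)],3), 'closed', T([(640,97),(648,250)],8))
print('handle',T([(684,80),(692,238)],52))
print('scene hole',S([(247,196)],114),'cap',S([(166,199),(248,164),(329,202),(235,240)],114),'knobtop',S([(76,342)],54))
print('scene tray open',S([(455,162),(517,192)],14),'handle',S([(693,36),(754,54)],52))
E
```

```text
cap [[521.0, 216.0], [519.7, 141.0], [445.5, 142.5]] hole [[483.5, 180.7]]
base rear [[532.0, 308.6], [444.8, 311.9]] base side far [[532.6, 237.0]]
guides [[520.2, 141.0], [518.8, 108.7], [444.1, 145.1], [443.9, 112.1]]
knobtop [[487.3, 304.6]]
tray open [[595.6, -84.5], [525.7, -84.0]] floor [[594.0, -86.2], [532.3, -85.8]] closed [[597.9, -345.6], [528.2, -345.4]]
handle [[597.3, -351.4], [528.1, -350.8]]
scene hole [[484.2, 183.4]] cap [[513.5, 223.0], [521.1, 156.3], [444.7, 150.8], [441.6, 222.3]] knobtop [[493.2, 304.7]]
scene tray open [[595.9, -83.1], [527.2, -83.2]] handle [[588.0, -339.2], [528.2, -346.6]]
```

```bash
cat >> h.py <<'E'
def edge(im,horizontal,a0,a1,b0,b1,sign,n,z):
    """subpixel edge; horizontal: for each column a in a0..a1 find row in b0..b1 of strongest gradient with sign"""
    g=cv2.GaussianBlur(cv2.cvtColor(np.ascontiguousarray(im),cv2.COLOR_RGB2GRAY).astype(float),(0,0),.7)
    pts=[]
    for a in range(a0,a1+1):
        l=(g[b0:b1+1,a] if horizontal else g[a,b0:b1+1]); d=sign*(l[2:]-l[:-2]); k=int(d.argmax())
        o=0
        if 0<k<len(d)-1:
            q=d[k-1]-2*d[k]+d[k+1]; o=0.5*(d[k-1]-d[k+1])/q if q else 0
        b=b0+1+k+o; pts.append((a,b) if horizontal else (b,a))
    W=plane(n,pts,z)[:,:2]
    vx,vy,x,y=cv2.fitLine(W.astype(np.float32),cv2.DIST_HUBER,0,.01,.01).ravel()
    c=np.array([x,y]); dd=np.array([vx,vy]); r=np.abs((W-c)@[-vy,vx]).mean()
    if horizontal: return c.round(1),'yaw(y axis ccw)',round(float(np.arctan(-vx/vy)),4),'res',round(float(r),2)
    return c.round(1),'yaw(x axis ccw)',round(float(np.arctan(vy/vx)),4),'res',round(float(r),2)
E
python3 - <<'E'
from h import *
a=cv2.imread('pics/top0.png')[:,:,::-1]
print('cap top',edge(a,1,232,258,213,220,1,'top',114))
print('cap bot',edge(a,1,237,257,244,251,-1,'top',114))
print('cap right',edge(a,0,219,245,257,263,-1,'top',114))
print('base top',edge(a,1,206,227,213,220,1,'top',25))
print('base bot',edge(a,1,203,226,246,253,-1,'top',25))
print('guide top',edge(a,1,267,278,217,222,1,'top',14))
print('guide bot',edge(a,1,267,276,246,252,-1,'top',14))
print('tray top',edge(a,1,352,438,188,192,1,'top',14), edge(a,1,352,438,190,196,1,'top',3))
print('tray bot',edge(a,1,352,438,214,219,-1,'top',14))
print('tray open',edge(a,0,194,215,347,355,1,'top',3))
print('marker',plane('top',[(311,272),(363,280)],9))
E
```

```text
cap top (array([520.2, 173.2], dtype=float32), 'yaw(y axis ccw)', -0.0021, 'res', 0.62)
cap bot (array([446.2, 174.6], dtype=float32), 'yaw(y axis ccw)', -0.0264, 'res', 0.13)
cap right (array([487.3, 142.4], dtype=float32), 'yaw(x axis ccw)', -0.0361, 'res', 0.21)
base top (array([529.7, 265.8], dtype=float32), 'yaw(y axis ccw)', -0.0601, 'res', 0.82)
base bot (array([443.8, 277. ], dtype=float32), 'yaw(y axis ccw)', -0.0131, 'res', 0.16)
guide top (array([524.7, 124.6], dtype=float32), 'yaw(y axis ccw)', 0.0016, 'res', 0.15)
guide bot (array([441.8, 125.8], dtype=float32), 'yaw(y axis ccw)', -0.1072, 'res', 0.31)
tray top (array([ 602.9, -175.1], dtype=float32), 'yaw(y axis ccw)', -0.0077, 'res', 0.88) (array([ 592.8, -200.8], dtype=float32), 'yaw(y axis ccw)', 0.0011, 'res', 0.3)
tray bot (array([ 529.8, -213.8], dtype=float32), 'yaw(y axis ccw)', -0.0123, 'res', 0.77)
tray open (array([566.5, -86.4], dtype=float32), 'yaw(x axis ccw)', -0.0363, 'res', 0.25)
marker [[ 384.95532239   22.69014248    9.        ]
 [ 362.80886199 -112.87267746    9.        ]]
```

```bash
cat > go.py <<'E'
import sys
from h import *
from scipy.spatial.transform import Rotation as R
def rel(x,y,z,yaw):
    s=arm.state(); r=R.from_quat(s['eef_rot'])
    rt=R.from_euler('z',yaw)*R.from_quat([0,1,0,0])
    d=r.inv().apply(np.array([x,y,z])-s['tcp_pos'])/1000; w=(r.inv()*rt).as_rotvec()
    print('tcp',s['tcp_pos'].round(1),'t',round(s['clock'],2),'F',s['wrist_force'].round(1),'w',round(s['grip_width'],1)); print('  shift',d.round(4),'turn',w.round(4), 'dist',round(float(np.linalg.norm(d)),3))
if __name__=='__main__': rel(*map(float,sys.argv[1:5]))
E
python3 go.py 562 -351 150 0; python3 -c "
from h import *
print(plane('top',[(452,180),(520,180),(340,165),(365,165)],20).round(0))"
```

```text
tcp [ 232.4 -633.3  230.5] t 0.1 F [ 0.8 -0.6  0.5] w 85.5
  shift [-0.4067  0.1513  0.0806] turn [ 0.0014 -0.0004  0.3517] dist 0.441
[[ 625. -359.   20.]
 [ 624. -551.   20.]
 [ 668.  -57.   20.]
 [ 668. -124.   20.]]
```

Request:
jog_arm(increments=[{"x": -0.045,"y": 0.017,"z": 0.009,"wz": 0.07,"jaw": -1},{"x": -0.09,"y": 0.034,"z": 0.018,"wz": 0.15,"jaw": -1},{"x": -0.135,"y": 0.05,"z": 0.027,"wz": 0.25,"jaw": -1},{"x": -0.18,"y": 0.067,"z": 0.036,"wz": 0.352,"jaw": -1},{"x": -0.225,"y": 0.084,"z": 0.045,"wz": 0.352,"jaw": -1}])

```text
$.increments[0]: bad value
```

```bash
python3 go.py 562 -351 100 0
```

```text
tcp [ 232.4 -633.3  230.5] t 0.1 F [ 0.8 -0.6  0.5] w 85.5
  shift [-0.4067  0.1513  0.1306] turn [ 0.0014 -0.0004  0.3517] dist 0.453
```

Request:
jog_arm(increments=[{"wx": 0,"wy": 0,"wz": 0.07,"x": -0.045,"y": 0.017,"z": 0.009,"jaw": -1},{"wx": 0,"wy": 0,"wz": 0.15,"x": -0.09,"y": 0.034,"z": 0.018,"jaw": -1},{"wx": 0,"wy": 0,"wz": 0.25,"x": -0.135,"y": 0.05,"z": 0.027,"jaw": -1},{"wx": 0,"wy": 0,"wz": 0.352,"x": -0.18,"y": 0.067,"z": 0.036,"jaw": -1},{"wx": 0,"wy": 0,"wz": 0.352,"x": -0.225,"y": 0.084,"z": 0.045,"jaw": -1}])

```text
clock: 0.6
tcp_pos: [415.7, -475.3, 184.9]
eef_rot: [0.002, 1.0, 0.001, -0.001]
wrist_force: [1.0, -0.8, -0.4]
grip_width: 85.2
```

```bash
python3 go.py 562 -351 100 0
```

```text
tcp [ 415.7 -475.3  184.9] t 0.6 F [ 1.  -0.8 -0.4] w 85.2
  shift [-0.1459  0.1248  0.085 ] turn [ 0.0016 -0.001  -0.0041] dist 0.21
```

Request:
jog_arm(increments=[{"wx": 0,"wy": 0,"wz": 0,"x": -0.036,"y": 0.031,"z": 0.018,"jaw": -1},{"wx": 0,"wy": 0,"wz": -0.004,"x": -0.073,"y": 0.062,"z": 0.036,"jaw": -1},{"wx": 0,"wy": 0,"wz": -0.004,"x": -0.11,"y": 0.094,"z": 0.055,"jaw": -1},{"wx": 0,"wy": 0,"wz": -0.004,"x": -0.146,"y": 0.125,"z": 0.075,"jaw": -1},{"wx": 0,"wy": 0,"wz": -0.004,"x": -0.146,"y": 0.125,"z": 0.085,"jaw": -1}])

```text
clock: 1.1
tcp_pos: [564.9, -347.3, 98.0]
eef_rot: [-0.002, 1.0, 0.001, -0.001]
wrist_force: [0.4, 0.5, 0.4]
grip_width: 85.8
```

```bash
python3 go.py 562 -351 27 0; python3 - <<'E'
from h import *
a=arm.grab_frame('top'); crop(a,335,160,475,240,5.5,'pics/t1.png')
b=arm.grab_frame('scene'); crop(b,320,150,440,240,6,'pics/s1.png')
E
```

```text
tcp [ 564.9 -347.3   98. ] t 1.1 F [0.4 0.5 0.4] w 85.8
  shift [ 0.0028 -0.0038  0.071 ] turn [ 0.0023 -0.0019  0.0036] dist 0.071
```

View pics/t1.png

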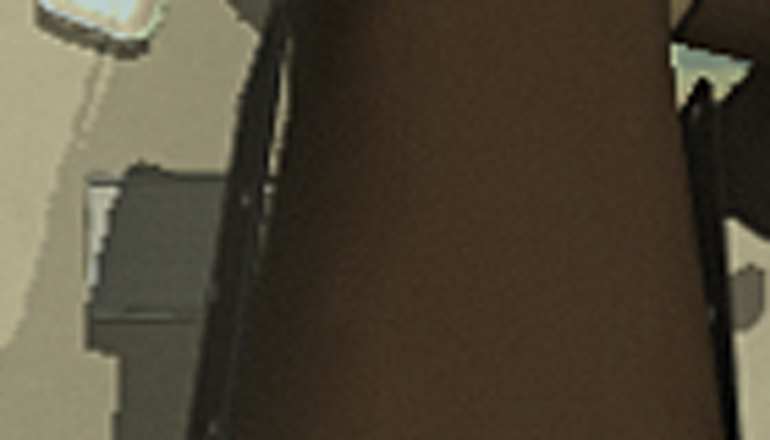

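View pics/s1.png

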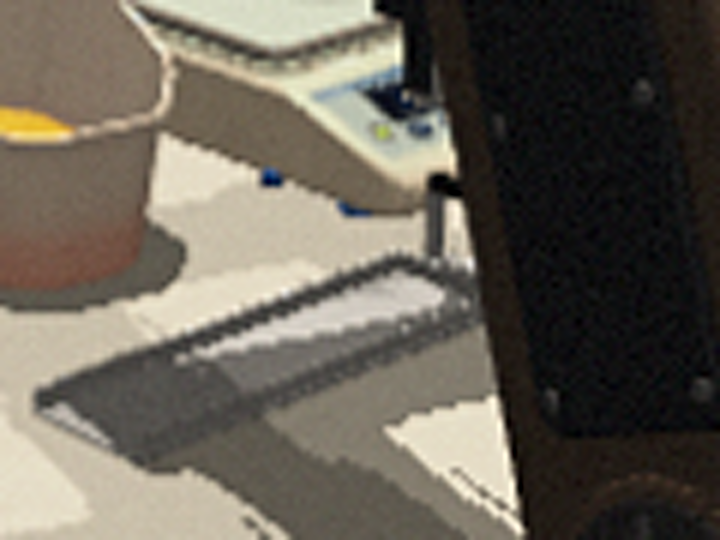

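The top view (tray's open-end corners at crop (90,178) and (90,318)) and the scene view show that the arm hides the handle in both. The position came from two agreeing views, so I'll descend.

Request:
jog_arm(increments=[{"wx": 0.002,"wy": -0.002,"wz": 0.003,"x": 0.003,"y": -0.004,"z": 0.02,"jaw": -1},{"wx": 0.002,"wy": -0.002,"wz": 0.003,"x": 0.003,"y": -0.004,"z": 0.045,"jaw": -1},{"wx": 0.002,"wy": -0.002,"wz": 0.003,"x": 0.003,"y": -0.004,"z": 0.065,"jaw": -1},{"wx": 0.002,"wy": -0.002,"wz": 0.003,"x": 0.003,"y": -0.004,"z": 0.071,"jaw": -1},{"wx": 0.002,"wy": -0.002,"wz": 0.003,"x": 0.003,"y": -0.004,"z": 0.071,"jaw": -1}])

```text
clock: 1.7
tcp_pos: [557.3, -353.3, 25.9]
eef_rot: [0.001, 1.0, 0.001, -0.002]
wrist_force: [0.6, -0.4, 0.6]
grip_width: 85.5
```

```bash
python3 go.py 562 -351 27 0
```

```text
tcp [ 557.3 -353.3   25.9] t 1.7 F [ 0.6 -0.4  0.6] w 85.5
  shift [-0.0046  0.0023 -0.0011] turn [ 0.0017 -0.0047 -0.0019] dist 0.005
```

Request:
jog_arm(increments=[{"wx": 0,"wy": 0,"wz": 0,"x": -0.004,"y": 0.002,"z": -0.001,"jaw": -0.5},{"wx": 0,"wy": 0,"wz": 0,"x": -0.004,"y": 0.002,"z": -0.001,"jaw": 0.2},{"wx": 0,"wy": 0,"wz": 0,"x": -0.004,"y": 0.002,"z": -0.001,"jaw": 1},{"wx": 0,"wy": 0,"wz": 0,"x": -0.004,"y": 0.002,"z": -0.001,"jaw": 1},{"wx": 0,"wy": 0,"wz": 0,"x": -0.004,"y": 0.002,"z": -0.001,"jaw": 1}], newtons=40)

```text
clock: 2.2
tcp_pos: [561.5, -351.3, 27.3]
eef_rot: [0.001, 1.0, 0.001, -0.002]
wrist_force: [1.5, 4.3, 4.8]
grip_width: 12.0
```

```bash
python3 go.py 562 -351 27 0
```

```text
tcp [ 561.5 -351.3   27.3] t 2.2 F [1.5 4.3 4.8] w 12.0
  shift [-0.0005  0.0003  0.0003] turn [ 0.0016 -0.0042 -0.0019] dist 0.001
```

Request:
jog_arm(increments=[{"wx": 0,"wy": 0,"wz": 0.005,"x": 0.012,"y": 0.022,"z": 0,"jaw": 1},{"wx": 0,"wy": 0,"wz": 0.01,"x": 0.026,"y": 0.046,"z": 0,"jaw": 1},{"wx": 0,"wy": 0,"wz": 0.015,"x": 0.04,"y": 0.072,"z": 0,"jaw": 1},{"wx": 0,"wy": 0,"wz": 0.02,"x": 0.054,"y": 0.097,"z": 0,"jaw": 1},{"wx": 0,"wy": 0,"wz": 0.025,"x": 0.065,"y": 0.117,"z": 0,"jaw": 1}])

```text
clock: 2.7
tcp_pos: [495.6, -233.0, 27.6]
eef_rot: [0.014, 1.0, 0.001, -0.002]
wrist_force: [-0.2, 0.2, -2.5]
grip_width: 10.6
```

```bash
python3 go.py 473.2 -194 27.3 -0.027
```

```text
tcp [ 495.6 -233.    27.6] t 2.7 F [-0.2  0.2 -2.5] w 10.6
  shift [0.0234 0.0384 0.0005] turn [ 0.0017 -0.0048 -0.0002] dist 0.045
```

Request:
jog_arm(increments=[{"wx": 0,"wy": 0,"wz": 0,"x": 0.011,"y": 0.018,"z": 0,"jaw": 1},{"wx": 0,"wy": 0,"wz": 0,"x": 0.02,"y": 0.033,"z": 0,"jaw": 1},{"wx": 0,"wy": 0,"wz": 0,"x": 0.0225,"y": 0.038,"z": 0,"jaw": 1},{"wx": 0,"wy": 0,"wz": 0,"x": 0.0225,"y": 0.038,"z": 0,"jaw": 1}])

```text
clock: 3.1
tcp_pos: [474.0, -193.9, 28.0]
eef_rot: [0.013, 1.0, 0.001, -0.002]
wrist_force: [0.8, 1.1, -3.0]
grip_width: 10.8
```

```bash
python3 go.py 473.2 -194 27.3 -0.027; python3 - <<'E'
from h import *
a=arm.grab_frame('top'); cv2.imwrite('pics/top2.png',a[:,:,::-1]); crop(a,190,180,350,280,5,'pics/t2.png')
b=arm.grab_frame('scene');cv2.imwrite('pics/scene2.png',b[:,:,::-1]); crop(b,200,150,420,290,3.6,'pics/s2.png')
E
```

```text
tcp [ 474.  -193.9   28. ] t 3.1 F [ 0.8  1.1 -3. ] w 10.8
  shift [ 0.0008 -0.0001  0.0007] turn [ 0.0018 -0.0046  0.0008] dist 0.001
```

View pics/t2.png

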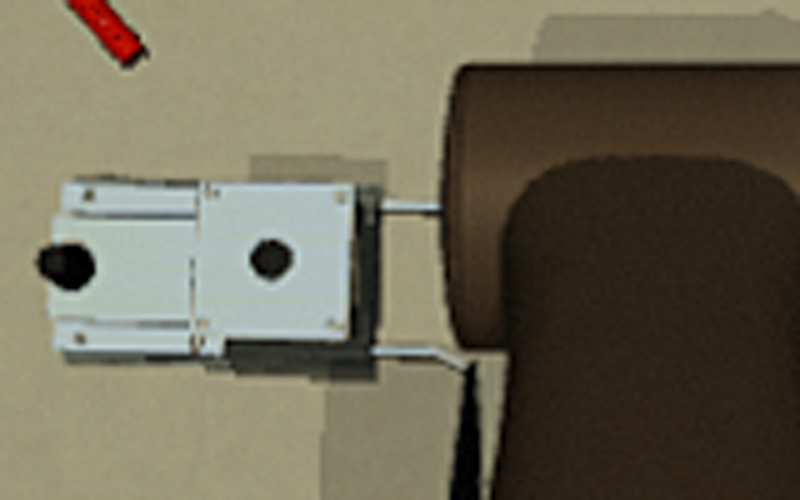

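View pics/s2.png

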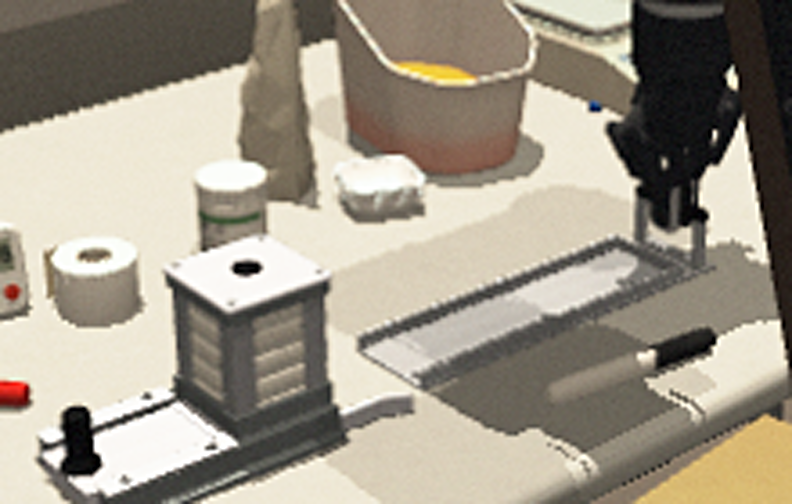

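The tray came along gripped. In the scene crop its open-end corners are at about (360,343) and (422,383), just short of the guides. Next I'll check alignment with the guides.

```bash
python3 - <<'E'
from h import *
f=lambda p,z:plane('scene',(np.array(p,float)+.5)/3.6-.5+[200,150],z)[:,:2].round(1).tolist()
print('open corners',f([(360,345),(420,381)],14),'guide near end',f([(411,400)],14),'rear corner',f([(615,240)],14))
print('cap hole',f([(247,268)],114))
y=-0.027;c,s=np.cos(y),np.sin(y)
W=lambda p:(np.array([[c,-s],[s,c]])@np.array(p)+[483.3,180.3]).round(1)
print('exp corners',W((35.5,-37-70)),W((-35.5,-107)),'closed far',W((35.5,-351)))
b=cv2.imread('pics/scene2.png')[:,:,::-1]; crop(b,280,215,340,275,10,'pics/s2b.png')
E
```

```text
open corners [[507.0, 79.9], [443.3, 81.1]] guide near end [[428.6, 101.1]] rear corner [[508.1, -166.1]]
cap hole [[484.2, 183.4]]
exp corners [515.9  72.4] [444.9  74.3] closed far [ 509.3 -171.5]
```

View pics/s2b.png

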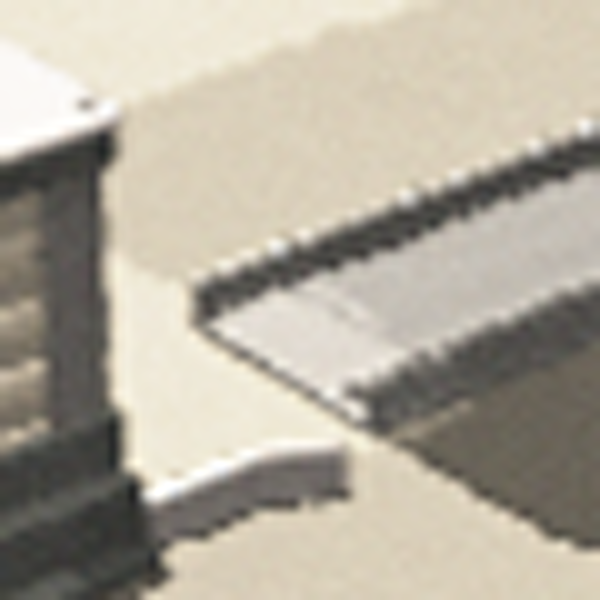

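```bash
python3 - <<'E'
from h import *
f=lambda p,z:plane('scene',(np.array(p,float)+.5)/10-.5+[280,215],z)[:,:2].round(1).tolist()
print('far top',f([(193,290)],14),'far bottom',f([(197,325)],0),'near top',f([(342,388)],14),'near bottom',f([(372,430)],0),'guide end',f([(348,450)],14),'guide knee',f([(262,455)],14))
y=-0.027;c,s=np.cos(y),np.sin(y)
W=lambda p:(np.array([[c,-s],[s,c]])@np.array(p)+[483.3,180.3]).round(1)
print(W((-36.5,-92)),W((-45,-92)))
K=(np.array([(193,290),(342,388),(372,430)])+.5)/10-.5+[280,215]
print(proj('scene',[[*W((35.5,-107)),14],[*W((-35.5,-107)),14],[*W((-35.5,-107)),0],[*W((-36.5,-70)),14],[483.3,180.3,114]]).round(1),K)
E
```

```text
far top [[515.8, 75.3]] far bottom [[521.5, 70.0]] near top [[454.9, 79.1]] near bottom [[453.8, 71.0]] guide end [[431.9, 96.6]] guide knee [[443.2, 113.0]]
[444.3  89.3] [435.8  89.5]
[[299.8 243.2]
 [318.1 254.3]
 [318.1 259.4]
 [305.8 259.5]
 [269.6 223.8]] [[298.85 243.55]
 [313.75 253.35]
 [316.75 257.55]]
```

Request:
jog_arm(increments=[{"wx": 0.002,"wy": -0.004,"wz": 0,"x": 0.001,"y": 0.008,"z": 0,"jaw": 1},{"wx": 0.002,"wy": -0.004,"wz": 0,"x": 0.001,"y": 0.016,"z": 0,"jaw": 1},{"wx": 0.002,"wy": -0.004,"wz": 0,"x": 0.001,"y": 0.024,"z": 0,"jaw": 1},{"wx": 0.002,"wy": -0.004,"wz": 0,"x": 0.001,"y": 0.032,"z": 0,"jaw": 1},{"wx": 0.002,"wy": -0.004,"wz": 0,"x": 0.001,"y": 0.04,"z": 0,"jaw": 1}])

```text
clock: 3.7
tcp_pos: [474.6, -153.9, 27.9]
eef_rot: [0.013, 1.0, -0.0, -0.0]
wrist_force: [-0.6, -1.0, -2.0]
grip_width: 10.5
```

```bash
python3 go.py 475.1 -123.7 27.3 -0.027;python3 - <<'E'
from h import *
b=arm.grab_frame('scene');cv2.imwrite('pics/scene3.png',b[:,:,::-1]); crop(b,250,200,370,280,6.5,'pics/s3.png')
E
```

```text
tcp [ 474.6 -153.9   27.9] t 3.7 F [-0.6 -1.  -2. ] w 10.5
  shift [0.0003 0.0302 0.0006] turn [-0.0004 -0.0008  0.0005] dist 0.03
```

View pics/s3.png

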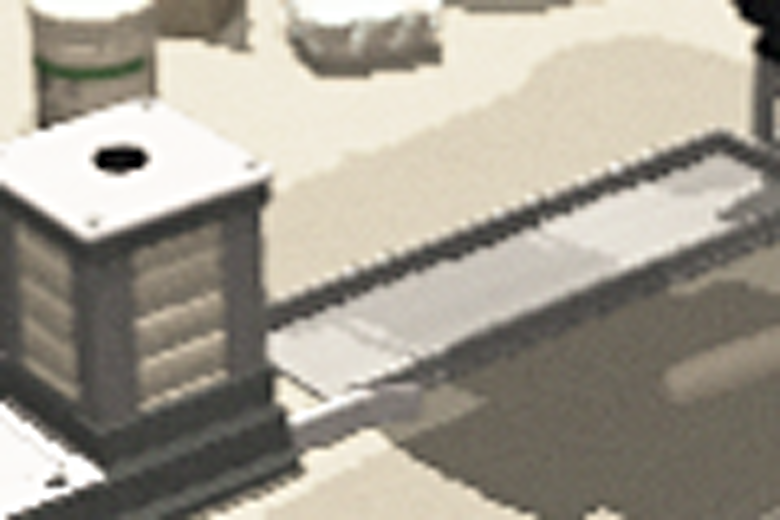

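The tray has entered the guides, with its near front corner at crop (345,393) inside the near guide. There's no side force, so I'll continue slowly.

Request:
jog_arm(increments=[{"wx": 0,"wy": 0,"wz": 0,"x": 0,"y": 0.006,"z": 0,"jaw": 1},{"wx": 0,"wy": 0,"wz": 0,"x": 0,"y": 0.012,"z": 0,"jaw": 1},{"wx": 0,"wy": 0,"wz": 0,"x": 0,"y": 0.018,"z": 0,"jaw": 1},{"wx": 0,"wy": 0,"wz": 0,"x": 0,"y": 0.024,"z": 0,"jaw": 1},{"wx": 0,"wy": 0,"wz": 0,"x": 0,"y": 0.027,"z": 0,"jaw": 1}])

```text
clock: 4.25
tcp_pos: [475.3, -125.6, 27.9]
eef_rot: [0.013, 1.0, -0.0, -0.0]
wrist_force: [-0.3, -2.4, -2.4]
grip_width: 10.3
```

```bash
python3 go.py 475.1 -123.7 27.3 -0.027
```

```text
tcp [ 475.3 -125.6   27.9] t 4.25 F [-0.3 -2.4 -2.4] w 10.3
  shift [0.0003 0.0019 0.0006] turn [-0.0002 -0.0007  0.001 ] dist 0.002
```

Request:
jog_arm(increments=[{"wx": 0,"wy": 0,"wz": 0,"x": 0,"y": 0.002,"z": 0,"jaw": 1},{"wx": 0,"wy": 0,"wz": 0,"x": 0,"y": 0.004,"z": 0,"jaw": 1}])

```text
clock: 4.45
tcp_pos: [475.1, -121.8, 27.9]
eef_rot: [0.013, 1.0, -0.0, -0.001]
wrist_force: [-2.2, -15.1, 0.7]
grip_width: 10.5
```

Contact at 15 N: the tray is home against the outlet. I'll relieve the push a little, open, and rise.

Request:
jog_arm(increments=[{"wx": 0,"wy": 0,"wz": 0,"x": 0,"y": -0.001,"z": 0,"jaw": 1},{"wx": 0,"wy": 0,"wz": 0,"x": 0,"y": -0.001,"z": 0,"jaw": -0.2},{"wx": 0,"wy": 0,"wz": 0,"x": 0,"y": -0.001,"z": 0,"jaw": -1},{"wx": 0,"wy": 0,"wz": 0,"x": 0,"y": -0.001,"z": 0,"jaw": -1},{"wx": 0,"wy": 0,"wz": 0,"x": 0,"y": -0.001,"z": 0,"jaw": -1}])

```text
clock: 4.95
tcp_pos: [475.3, -122.8, 28.0]
eef_rot: [0.013, 1.0, -0.0, -0.001]
wrist_force: [-0.5, 0.1, 0.2]
grip_width: 68.3
```

Request:
jog_arm(increments=[{"wx": 0,"wy": 0,"wz": 0,"x": 0,"y": 0,"z": -0.03,"jaw": -1},{"wx": 0,"wy": 0,"wz": 0,"x": 0,"y": 0,"z": -0.075,"jaw": -1},{"wx": 0,"wy": 0,"wz": 0,"x": 0,"y": 0,"z": -0.12,"jaw": -1},{"wx": 0,"wy": 0,"wz": 0,"x": 0.02,"y": 0,"z": -0.165,"jaw": -1},{"wx": 0,"wy": 0,"wz": 0,"x": 0.04,"y": 0,"z": -0.2,"jaw": -1}])

```text
clock: 5.45
tcp_pos: [435.6, -121.7, 230.8]
eef_rot: [0.013, 1.0, -0.0, 0.001]
wrist_force: [0.7, 0.8, -0.4]
grip_width: 85.4
```

```bash
python3 go.py 475.1 -123.7 27.3 -0.027;python3 - <<'E'
from h import *
b=arm.grab_frame('scene');cv2.imwrite('pics/scene4.png',b[:,:,::-1]); crop(b,220,170,400,290,4.4,'pics/s4.png')
a=arm.grab_frame('top');cv2.imwrite('pics/top4.png',a[:,:,::-1]); crop(a,190,180,390,280,4,'pics/t4.png')
E
```

```text
tcp [ 435.6 -121.7  230.8] t 5.45 F [ 0.7  0.8 -0.4] w 85.4
  shift [-0.0392 -0.0008  0.2035] turn [-0.0007  0.0013  0.0012] dist 0.207
```

View pics/s4.png

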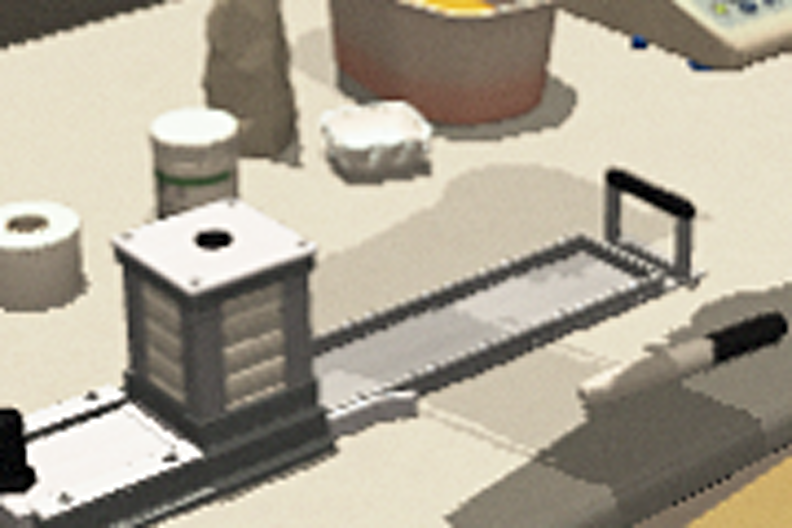

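View pics/t4.png

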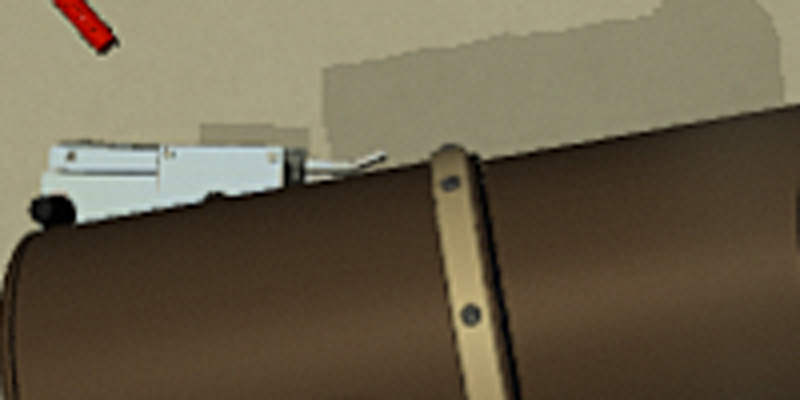

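The scene view shows the tray between the guides against the outlet, released, with the handle at crop (650,190). The arm hides it in the top view. Now to the knob.

```bash
python3 go.py 486.6 304.3 160 -0.027;python3 -c "
from h import *
print(arm.state()['qpos'].round(2))
p=(np.array([(612,175),(692,209),(652,191)])+.5)/4.4-.5+[220,170]
print(plane('scene',p,52).round(1))"
```

```text
tcp [ 436.4 -121.8  233.5] t 5.55 F [ 0.3 -0.8 -0.2] w 85.3
  shift [-0.0388  0.4272  0.0739] turn [0.0001 0.0084 0.0017] dist 0.435
[ 0.17 -0.02 -0.45  0.   -1.13 -1.76]
[[ 502.9 -115.    52. ]
 [ 439.1 -116.5   52. ]
 [ 471.5 -116.8   52. ]]
```

Request:
jog_arm(increments=[{"wx": 0,"wy": 0,"wz": 0,"x": -0.004,"y": 0.047,"z": 0,"jaw": -1},{"wx": 0,"wy": 0,"wz": 0,"x": -0.008,"y": 0.094,"z": 0,"jaw": -1},{"wx": 0,"wy": 0,"wz": 0,"x": -0.012,"y": 0.141,"z": 0,"jaw": -1},{"wx": 0,"wy": 0,"wz": 0,"x": -0.016,"y": 0.188,"z": 0,"jaw": -1},{"wx": 0,"wy": 0,"wz": 0,"x": -0.02,"y": 0.235,"z": 0,"jaw": -1}])

```text
clock: 6.05
tcp_pos: [462.0, 114.5, 233.6]
eef_rot: [0.013, 1.0, 0.0, 0.004]
wrist_force: [1.7, -0.4, -0.8]
grip_width: 85.5
```

```bash
python3 go.py 486.6 304.3 160 -0.027
```

```text
tcp [462.  114.5 233.6] t 6.05 F [ 1.7 -0.4 -0.8] w 85.5
  shift [-0.0191  0.1903  0.0739] turn [0.0005 0.0087 0.0017] dist 0.205
```

Request:
jog_arm(increments=[{"wx": 0,"wy": 0.008,"wz": 0,"x": -0.005,"y": 0.048,"z": 0,"jaw": -1},{"wx": 0,"wy": 0.008,"wz": 0.002,"x": -0.01,"y": 0.096,"z": 0,"jaw": -1},{"wx": 0,"wy": 0.008,"wz": 0.002,"x": -0.015,"y": 0.144,"z": 0.01,"jaw": -1},{"wx": 0,"wy": 0.008,"wz": 0.002,"x": -0.019,"y": 0.19,"z": 0.04,"jaw": -1},{"wx": 0,"wy": 0.008,"wz": 0.002,"x": -0.019,"y": 0.19,"z": 0.074,"jaw": -1}])

```text
clock: 6.55
tcp_pos: [487.7, 309.2, 159.5]
eef_rot: [0.012, 1.0, 0.002, 0.002]
wrist_force: [-0.3, -0.9, -1.3]
grip_width: 85.2
```

```bash
python3 go.py 486.6 304.3 31 -0.027;python3 - <<'E'
from h import *
b=arm.grab_frame('scene');cv2.imwrite('pics/scene5.png',b[:,:,::-1]); crop(b,190,130,390,280,4,'pics/s5.png')
a=arm.grab_frame('top');cv2.imwrite('pics/top5.png',a[:,:,::-1]); crop(a,170,170,390,280,3.6,'pics/t5.png')
E
```

```text
tcp [487.7 309.2 159.5] t 6.55 F [-0.3 -0.9 -1.3] w 85.2
  shift [ 0.0014 -0.0053  0.1285] turn [0.0031 0.0033 0.003 ] dist 0.129
```

View pics/s5.png

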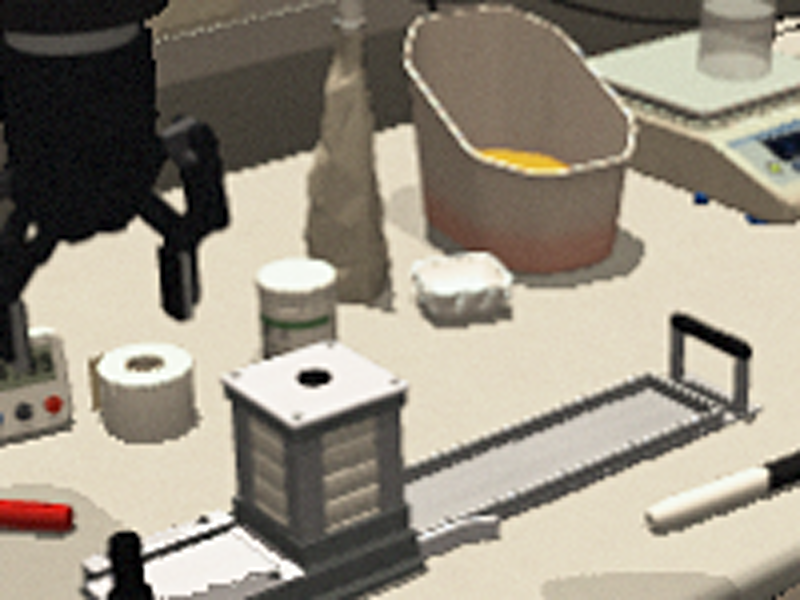

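View pics/t5.png

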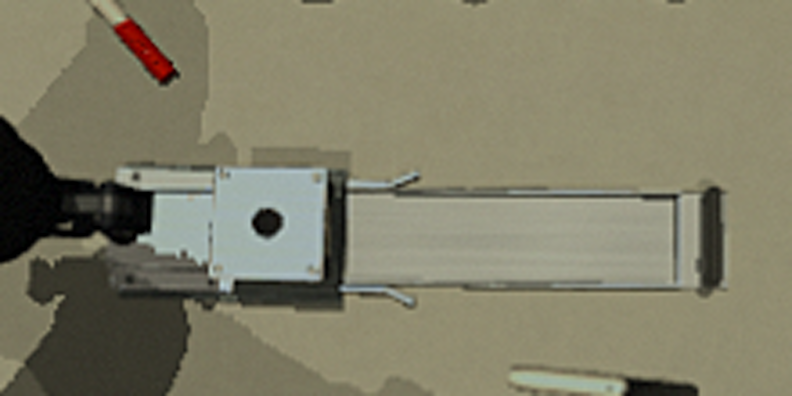

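The top view shows the tray docked between the guides. Its open end is at crop x≈345 against the outlet and its handle at (710,238). Quick numeric check:

```bash
python3 - <<'E'
from h import *
f=lambda p,z:plane('top',(np.array(p,float)+.5)/3.6-.5+[170,170],z)[:,:2]
y=-0.027;c,s=np.cos(y),np.sin(y)
D=lambda w:((w-[483.3,180.3])@np.array([[c,-s],[s,c]])).round(1).tolist()
print('handle ends',D(f([(711,188),(707,290)],52)))
print('closed inner floor',D(f([(676,198),(676,283)],10)),'walls outer front/back',D(f([(430,190),(430,287),(660,192),(660,288)],14)))
print('guides',D(f([(350,185),(390,186),(350,290),(385,290)],14)))
a=cv2.imread('pics/top5.png')[:,:,::-1]
for r in [(1,288,355,220,226,1,3),(1,288,355,247,252,-1,14)]: print(edge(a,*r[:6],'top',r[6]))
E
```

```text
handle ends [[35.6, -301.7], [-36.4, -299.1]]
closed inner floor [[32.3, -280.7], [-30.1, -281.1]] walls outer front/back [[34.6, -99.6], [-36.4, -101.7], [36.1, -268.6], [-34.1, -269.1]]
guides [[37.1, -40.6], [37.0, -70.1], [-39.7, -43.4], [-39.2, -69.0]]
(array([508.6,  -9.4], dtype=float32), 'yaw(y axis ccw)', -0.0091, 'res', 0.07)
(array([445.8, -17.4], dtype=float32), 'yaw(y axis ccw)', -0.0245, 'res', 0.39)
```

Request:
jog_arm(increments=[{"wx": 0.003,"wy": 0.003,"wz": 0.003,"x": 0.001,"y": -0.005,"z": 0.035,"jaw": -1},{"wx": 0.003,"wy": 0.003,"wz": 0.003,"x": 0.001,"y": -0.005,"z": 0.075,"jaw": -1},{"wx": 0.003,"wy": 0.003,"wz": 0.003,"x": 0.001,"y": -0.005,"z": 0.11,"jaw": -0.7},{"wx": 0.003,"wy": 0.003,"wz": 0.003,"x": 0.001,"y": -0.005,"z": 0.128,"jaw": -0.5},{"wx": 0.003,"wy": 0.003,"wz": 0.003,"x": 0.001,"y": -0.005,"z": 0.128,"jaw": -0.3}])

```text
clock: 7.15
tcp_pos: [481.0, 295.4, 25.1]
eef_rot: [0.015, 1.0, -0.006, -0.006]
wrist_force: [1.0, 0.7, 1.1]
grip_width: 55.7
```

```bash
python3 go.py 486.6 304.3 31 -0.027;python3 - <<'E'
from h import *
b=arm.grab_frame('scene');cv2.imwrite('pics/scene6.png',b[:,:,::-1]); crop(b,170,190,290,290,6,'pics/s6.png')
E
```

```text
tcp [481.  295.4  25.1] t 7.15 F [1.  0.7 1.1] w 55.7
  shift [-0.0052  0.009  -0.0061] turn [-0.0126 -0.012  -0.0036] dist 0.012
```

View pics/s6.png

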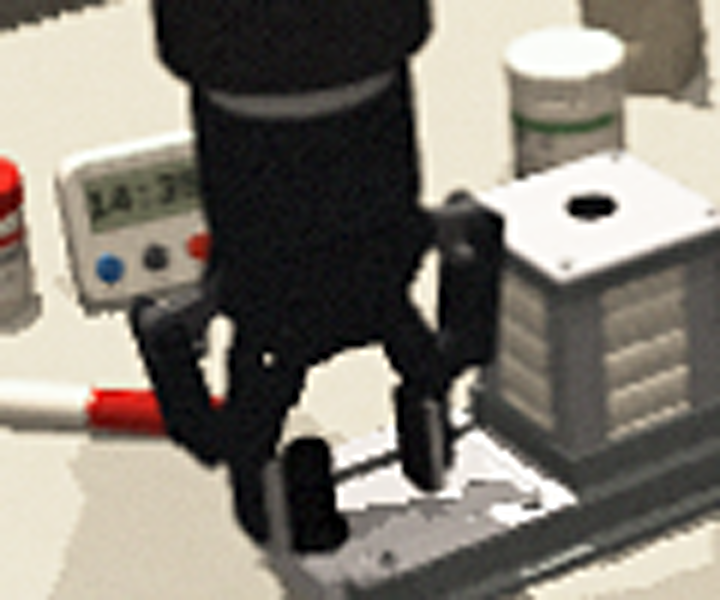

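The knob at crop (310,495) sits between the open fingers, near the rear one, and the descent overshot by a few mm. I'll correct the pose, then close.

Request:
jog_arm(increments=[{"wx": -0.012,"wy": -0.012,"wz": -0.003,"x": -0.005,"y": 0.009,"z": -0.006,"jaw": -0.3},{"wx": -0.012,"wy": -0.012,"wz": -0.003,"x": -0.005,"y": 0.009,"z": -0.006,"jaw": -0.3},{"wx": -0.012,"wy": -0.012,"wz": -0.003,"x": -0.005,"y": 0.009,"z": -0.006,"jaw": -0.3}])

```text
clock: 7.5
tcp_pos: [488.1, 306.4, 34.5]
eef_rot: [0.013, 1.0, 0.002, 0.002]
wrist_force: [-0.2, 0.4, 1.3]
grip_width: 55.3
```

```bash
python3 go.py 486.6 304.3 31 -0.027
```

```text
tcp [488.1 306.4  34.5] t 7.5 F [-0.2  0.4  1.3] w 55.3
  shift [ 0.0015 -0.0021  0.0035] turn [0.0039 0.0041 0.0002] dist 0.004
```

Request:
jog_arm(increments=[{"wx": 0.003,"wy": 0.003,"wz": 0,"x": 0.001,"y": -0.002,"z": 0.0025,"jaw": 0.2},{"wx": 0.003,"wy": 0.003,"wz": 0,"x": 0.001,"y": -0.002,"z": 0.0025,"jaw": 0.6},{"wx": 0.003,"wy": 0.003,"wz": 0,"x": 0.001,"y": -0.002,"z": 0.0025,"jaw": 1},{"wx": 0.003,"wy": 0.003,"wz": 0,"x": 0.001,"y": -0.002,"z": 0.0025,"jaw": 1},{"wx": 0.003,"wy": 0.003,"wz": 0,"x": 0.001,"y": -0.002,"z": 0.0025,"jaw": 1}], newtons=40)

```text
clock: 8.0
tcp_pos: [487.1, 304.4, 32.2]
eef_rot: [0.013, 1.0, 0.0, 0.001]
wrist_force: [-2.6, 0.4, 5.9]
grip_width: 16.4
```

```bash
python3 go.py 486.6 304.3 31 -0.027
```

```text
tcp [487.1 304.4  32.2] t 8.0 F [-2.6  0.4  5.9] w 16.4
  shift [ 0.0005 -0.0001  0.0012] turn [0.0009 0.0011 0.0004] dist 0.001
```

Request:
jog_arm(increments=[{"wx": 0,"wy": 0,"wz": 0,"x": 0,"y": 0.01,"z": 0,"jaw": 1},{"wx": 0,"wy": 0,"wz": 0,"x": 0,"y": 0.022,"z": 0,"jaw": 1},{"wx": 0,"wy": 0,"wz": 0,"x": 0,"y": 0.034,"z": 0,"jaw": 1},{"wx": 0,"wy": 0,"wz": 0,"x": 0,"y": 0.046,"z": 0,"jaw": 1},{"wx": 0,"wy": 0,"wz": 0,"x": 0,"y": 0.054,"z": 0,"jaw": 1}])

```text
clock: 8.5
tcp_pos: [488.8, 360.0, 32.3]
eef_rot: [0.013, 1.0, 0.001, 0.001]
wrist_force: [3.3, -1.8, 3.0]
grip_width: 16.3
```

Request:
jog_arm(increments=[{"wx": 0,"wy": 0,"wz": 0,"x": 0,"y": 0.003,"z": 0,"jaw": 1},{"wx": 0,"wy": 0,"wz": 0,"x": 0,"y": 0.006,"z": 0,"jaw": 1},{"wx": 0,"wy": 0,"wz": 0,"x": 0,"y": 0.008,"z": 0,"jaw": 1}])

```text
clock: 8.8
tcp_pos: [489.0, 367.3, 32.2]
eef_rot: [0.013, 1.0, -0.0, 0.001]
wrist_force: [5.4, -10.1, 5.7]
grip_width: 16.9
```

```bash
python3 go.py 488.3 365.3 32 -0.027
```

```text
tcp [489.  367.3  32.2] t 8.8 F [  5.4 -10.1   5.7] w 16.9
  shift [ 0.0006 -0.002   0.0002] turn [-0.0005  0.0013  0.0013] dist 0.002
```

Request:
jog_arm(increments=[{"wx": 0,"wy": 0,"wz": 0,"x": 0,"y": 0.002,"z": 0,"jaw": 1},{"wx": 0,"wy": 0,"wz": 0,"x": 0,"y": 0.002,"z": 0,"jaw": 1},{"wx": 0,"wy": 0,"wz": 0,"x": 0,"y": 0.002,"z": 0,"jaw": 1}])

```text
clock: 9.1
tcp_pos: [489.0, 367.2, 32.2]
eef_rot: [0.013, 1.0, -0.002, 0.0]
wrist_force: [4.1, -8.7, 6.3]
grip_width: 16.2
```

```bash
python3 go.py 488.3 365.3 32 -0.027; python3 - <<'E'
from h import *
b=arm.grab_frame('scene');cv2.imwrite('pics/scene7.png',b[:,:,::-1]); crop(b,150,170,350,300,4,'pics/s7.png')
E
```

```text
tcp [489.  367.2  32.2] t 9.1 F [ 4.1 -8.7  6.3] w 16.2
  shift [ 0.0006 -0.0019  0.0002] turn [-0.0031  0.0005  0.0007] dist 0.002
```

View pics/s7.png

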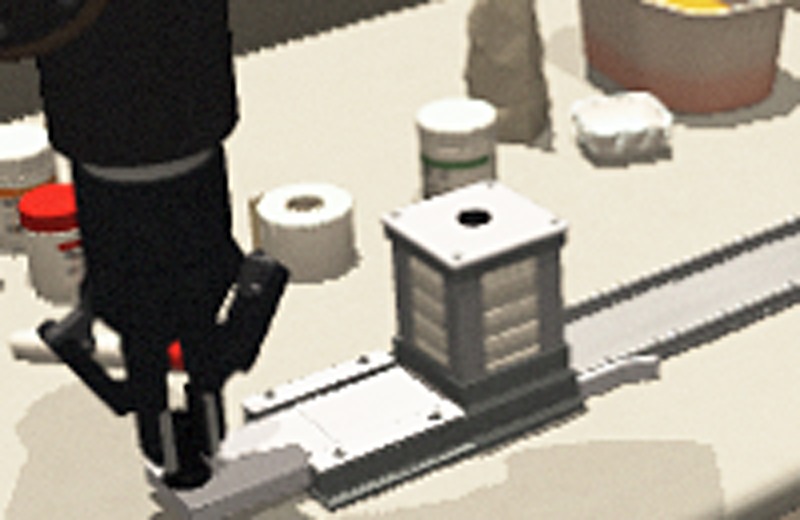

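The slide is at its stop, with the knob at crop (190,470). It holds firm against 9 N and the dishes have dropped in the magazine. Now push home.

Request:
jog_arm(increments=[{"wx": 0,"wy": 0,"wz": 0,"x": 0,"y": -0.006,"z": 0,"jaw": 1},{"wx": 0,"wy": 0,"wz": 0,"x": 0,"y": -0.015,"z": 0,"jaw": 1},{"wx": 0,"wy": 0,"wz": 0,"x": 0,"y": -0.024,"z": 0,"jaw": 1},{"wx": 0,"wy": 0,"wz": 0,"x": 0,"y": -0.033,"z": 0,"jaw": 1},{"wx": 0,"wy": 0,"wz": 0,"x": 0,"y": -0.042,"z": 0,"jaw": 1}])

```text
clock: 9.65
tcp_pos: [487.8, 324.9, 32.4]
eef_rot: [0.013, 1.0, -0.001, 0.0]
wrist_force: [-0.9, 5.0, 0.5]
grip_width: 16.8
```

Request:
jog_arm(increments=[{"wx": 0,"wy": 0,"wz": 0,"x": 0,"y": -0.008,"z": 0,"jaw": 1},{"wx": 0,"wy": 0,"wz": 0,"x": 0,"y": -0.016,"z": 0,"jaw": 1},{"wx": 0,"wy": 0,"wz": 0,"x": 0,"y": -0.022,"z": 0,"jaw": 1},{"wx": 0,"wy": 0,"wz": 0,"x": 0,"y": -0.027,"z": 0,"jaw": 1},{"wx": 0,"wy": 0,"wz": 0,"x": 0,"y": -0.029,"z": 0,"jaw": 1}])

```text
clock: 10.15
tcp_pos: [486.7, 295.1, 32.3]
eef_rot: [0.013, 1.0, -0.001, 0.0]
wrist_force: [-2.0, 2.9, -0.2]
grip_width: 16.7
```

```bash
python3 go.py 486.2 290.3 32 -0.027
```

```text
tcp [486.7 295.1  32.3] t 10.15 F [-2.   2.9 -0.2] w 16.7
  shift [ 0.0004 -0.0048  0.0004] turn [-0.0028  0.0001  0.0002] dist 0.005
```

Request:
jog_arm(increments=[{"wx": 0,"wy": 0,"wz": 0,"x": 0,"y": -0.003,"z": 0,"jaw": 1},{"wx": 0,"wy": 0,"wz": 0,"x": 0,"y": -0.005,"z": 0,"jaw": 1},{"wx": 0,"wy": 0,"wz": 0,"x": 0,"y": -0.007,"z": 0,"jaw": 1},{"wx": 0,"wy": 0,"wz": 0,"x": 0,"y": -0.007,"z": 0,"jaw": 1}])

```text
clock: 10.55
tcp_pos: [486.8, 291.8, 32.5]
eef_rot: [0.013, 1.0, 0.001, 0.001]
wrist_force: [-7.2, 16.6, -5.8]
grip_width: 16.4
```

```bash
python3 go.py 486.2 290.3 32 -0.027; python3 - <<'E'
from h import *
b=arm.grab_frame('scene');cv2.imwrite('pics/scene8.png',b[:,:,::-1]); crop(b,180,160,380,300,4,'pics/s8.png')
a=arm.grab_frame('top');cv2.imwrite('pics/top8.png',a[:,:,::-1]); crop(a,170,170,390,280,3.6,'pics/t8.png')
E
```

```text
tcp [486.8 291.8  32.5] t 10.55 F [-7.2 16.6 -5.8] w 16.4
  shift [ 0.0006 -0.0015  0.0005] turn [0.0028 0.002  0.0007] dist 0.002
```

View pics/s8.png

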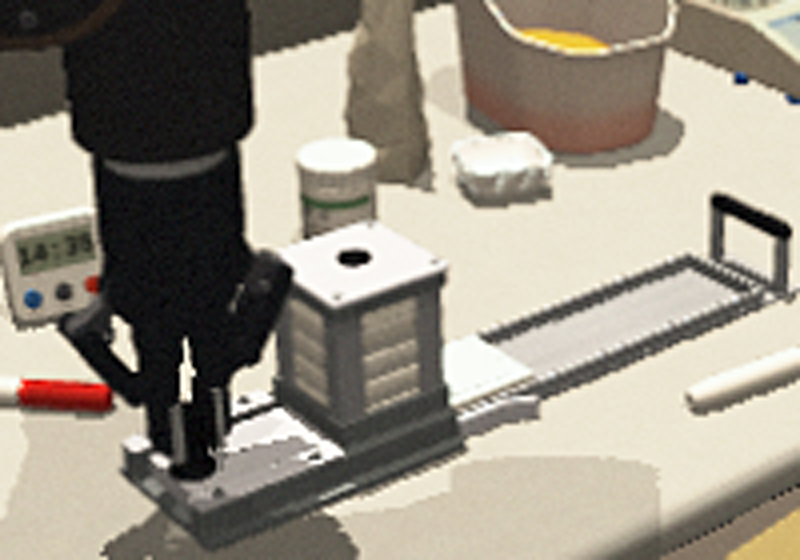

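View pics/t8.png

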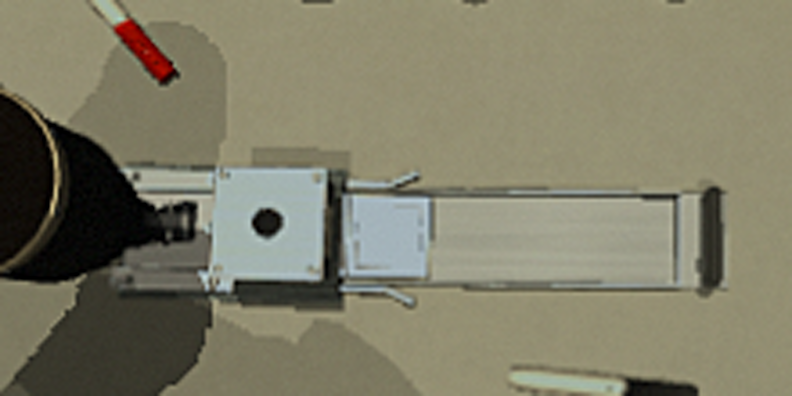

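Dish 1 lies on the tray right at the outlet (top crop x 345–430). The slide is home on its stop, at TCP y 291.8 against 367.2 out, a 75 mm stroke. Stroke two.

Request:
jog_arm(increments=[{"wx": 0,"wy": 0,"wz": 0,"x": 0,"y": 0.01,"z": 0,"jaw": 1},{"wx": 0,"wy": 0,"wz": 0,"x": 0,"y": 0.022,"z": 0,"jaw": 1},{"wx": 0,"wy": 0,"wz": 0,"x": 0,"y": 0.034,"z": 0,"jaw": 1},{"wx": 0,"wy": 0,"wz": 0,"x": 0,"y": 0.046,"z": 0,"jaw": 1},{"wx": 0,"wy": 0,"wz": 0,"x": 0,"y": 0.056,"z": 0,"jaw": 1}])

```text
clock: 11.15
tcp_pos: [488.4, 348.3, 32.4]
eef_rot: [0.013, 1.0, 0.001, 0.001]
wrist_force: [4.8, -2.9, -1.6]
grip_width: 16.4
```

Request:
jog_arm(increments=[{"wx": 0,"wy": 0,"wz": 0,"x": 0,"y": 0.008,"z": 0,"jaw": 1},{"wx": 0,"wy": 0,"wz": 0,"x": 0,"y": 0.015,"z": 0,"jaw": 1},{"wx": 0,"wy": 0,"wz": 0,"x": 0,"y": 0.018,"z": 0,"jaw": 1},{"wx": 0,"wy": 0,"wz": 0,"x": 0,"y": 0.02,"z": 0,"jaw": 1}])

```text
clock: 11.55
tcp_pos: [488.9, 367.2, 32.3]
eef_rot: [0.013, 1.0, -0.0, 0.001]
wrist_force: [7.1, -11.5, 2.3]
grip_width: 16.5
```

```bash
python3 go.py 488.3 367.3 32 -0.027
```

```text
tcp [488.9 367.2  32.3] t 11.55 F [  7.1 -11.5   2.3] w 16.5
  shift [0.0006 0.     0.0003] turn [-0.0009  0.0012  0.0013] dist 0.001
```

Request:
jog_arm(increments=[{"wx": 0,"wy": 0,"wz": 0,"x": 0,"y": 0.001,"z": 0,"jaw": 1},{"wx": 0,"wy": 0,"wz": 0,"x": 0,"y": 0.001,"z": 0,"jaw": 1},{"wx": 0,"wy": 0,"wz": 0,"x": 0,"y": -0.006,"z": 0,"jaw": 1},{"wx": 0,"wy": 0,"wz": 0,"x": 0,"y": -0.015,"z": 0,"jaw": 1},{"wx": 0,"wy": 0,"wz": 0,"x": 0,"y": -0.024,"z": 0,"jaw": 1}])

```text
clock: 12.05
tcp_pos: [488.3, 343.6, 32.4]
eef_rot: [0.013, 1.0, 0.0, 0.001]
wrist_force: [1.1, 3.5, -2.7]
grip_width: 16.6
```

Request:
jog_arm(increments=[{"wx": 0,"wy": 0,"wz": 0,"x": 0,"y": -0.009,"z": 0,"jaw": 1},{"wx": 0,"wy": 0,"wz": 0,"x": 0,"y": -0.018,"z": 0,"jaw": 1},{"wx": 0,"wy": 0,"wz": 0,"x": 0,"y": -0.027,"z": 0,"jaw": 1},{"wx": 0,"wy": 0,"wz": 0,"x": 0,"y": -0.036,"z": 0,"jaw": 1},{"wx": 0,"wy": 0,"wz": 0,"x": 0,"y": -0.042,"z": 0,"jaw": 1}])

```text
clock: 12.55
tcp_pos: [486.9, 300.3, 32.4]
eef_rot: [0.013, 1.0, 0.0, 0.001]
wrist_force: [-1.1, 3.0, -0.2]
grip_width: 16.3
```

```bash
python3 go.py 486.2 290.3 32 -0.027
```

```text
tcp [486.9 300.3  32.4] t 12.55 F [-1.1  3.  -0.2] w 16.3
  shift [ 0.0005 -0.01    0.0004] turn [0.0002 0.0012 0.0012] dist 0.01
```

Request:
jog_arm(increments=[{"wx": 0,"wy": 0,"wz": 0,"x": 0,"y": -0.005,"z": 0,"jaw": 1},{"wx": 0,"wy": 0,"wz": 0,"x": 0,"y": -0.008,"z": 0,"jaw": 1},{"wx": 0,"wy": 0,"wz": 0,"x": 0,"y": -0.01,"z": 0,"jaw": 1},{"wx": 0,"wy": 0,"wz": 0,"x": 0,"y": -0.012,"z": 0,"jaw": 1},{"wx": 0,"wy": 0,"wz": 0,"x": 0,"y": -0.012,"z": 0,"jaw": 1}])

```text
clock: 13.05
tcp_pos: [486.8, 291.8, 32.5]
eef_rot: [0.013, 1.0, 0.003, 0.002]
wrist_force: [-6.2, 17.1, -6.0]
grip_width: 16.4
```

```bash
python3 go.py 486.2 290.3 32 -0.027; python3 - <<'E'
from h import *
a=arm.grab_frame('top');cv2.imwrite('pics/top9.png',a[:,:,::-1]); crop(a,170,170,390,280,3.6,'pics/t9.png')
E
```

```text
tcp [486.8 291.8  32.5] t 13.05 F [-6.2 17.1 -6. ] w 16.4
  shift [ 0.0006 -0.0016  0.0005] turn [0.0056 0.0029 0.0016] dist 0.002
```

View pics/t9.png

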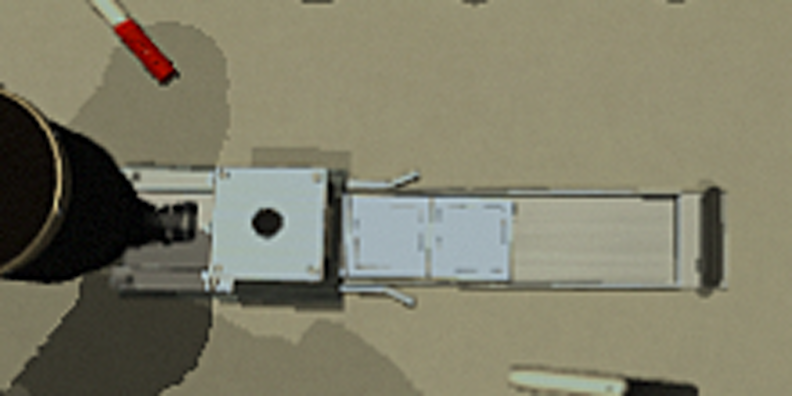

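Two dishes are on the tray (crop x 348–510) and the tray hasn't moved. Stroke three.

Request:
jog_arm(increments=[{"wx": 0,"wy": 0,"wz": 0,"x": 0,"y": 0.01,"z": 0,"jaw": 1},{"wx": 0,"wy": 0,"wz": 0,"x": 0,"y": 0.022,"z": 0,"jaw": 1},{"wx": 0,"wy": 0,"wz": 0,"x": 0,"y": 0.034,"z": 0,"jaw": 1},{"wx": 0,"wy": 0,"wz": 0,"x": 0,"y": 0.046,"z": 0,"jaw": 1},{"wx": 0,"wy": 0,"wz": 0,"x": 0,"y": 0.056,"z": 0,"jaw": 1}])

```text
clock: 13.6
tcp_pos: [488.4, 348.3, 32.4]
eef_rot: [0.013, 1.0, 0.002, 0.001]
wrist_force: [5.8, -3.1, -5.9]
grip_width: 16.5
```

Request:
jog_arm(increments=[{"wx": 0,"wy": 0,"wz": 0,"x": 0,"y": 0.008,"z": 0,"jaw": 1},{"wx": 0,"wy": 0,"wz": 0,"x": 0,"y": 0.015,"z": 0,"jaw": 1},{"wx": 0,"wy": 0,"wz": 0,"x": 0,"y": 0.018,"z": 0,"jaw": 1},{"wx": 0,"wy": 0,"wz": 0,"x": 0,"y": 0.02,"z": 0,"jaw": 1}])

```text
clock: 14.0
tcp_pos: [488.9, 367.3, 32.3]
eef_rot: [0.012, 1.0, 0.001, 0.001]
wrist_force: [9.3, -10.9, -0.7]
grip_width: 16.2
```

```bash
python3 go.py 488.3 367.3 32 -0.027
```

```text
tcp [488.9 367.3  32.3] t 14.0 F [  9.3 -10.9  -0.7] w 16.2
  shift [0.0006 0.     0.0003] turn [0.0018 0.0021 0.002 ] dist 0.001
```

Request:
jog_arm(increments=[{"wx": 0,"wy": 0,"wz": 0,"x": 0,"y": 0.001,"z": 0,"jaw": 1},{"wx": 0,"wy": 0,"wz": 0,"x": 0,"y": 0.001,"z": 0,"jaw": 1},{"wx": 0,"wy": 0,"wz": 0,"x": 0,"y": -0.006,"z": 0,"jaw": 1},{"wx": 0,"wy": 0,"wz": 0,"x": 0,"y": -0.015,"z": 0,"jaw": 1},{"wx": 0,"wy": 0,"wz": 0,"x": 0,"y": -0.024,"z": 0,"jaw": 1}])

```text
clock: 14.5
tcp_pos: [488.3, 343.5, 32.4]
eef_rot: [0.012, 1.0, 0.002, 0.001]
wrist_force: [2.0, 3.9, -3.5]
grip_width: 16.5
```

Request:
jog_arm(increments=[{"wx": 0,"wy": 0,"wz": 0,"x": 0,"y": -0.009,"z": 0,"jaw": 1},{"wx": 0,"wy": 0,"wz": 0,"x": 0,"y": -0.018,"z": 0,"jaw": 1},{"wx": 0,"wy": 0,"wz": 0,"x": 0,"y": -0.027,"z": 0,"jaw": 1},{"wx": 0,"wy": 0,"wz": 0,"x": 0,"y": -0.036,"z": 0,"jaw": 1},{"wx": 0,"wy": 0,"wz": 0,"x": 0,"y": -0.042,"z": 0,"jaw": 1}])

```text
clock: 15.0
tcp_pos: [487.0, 300.3, 32.4]
eef_rot: [0.013, 1.0, 0.001, 0.001]
wrist_force: [-2.3, 2.2, -1.2]
grip_width: 16.5
```

Request:
jog_arm(increments=[{"wx": 0,"wy": 0,"wz": 0,"x": 0,"y": -0.005,"z": 0,"jaw": 1},{"wx": 0,"wy": 0,"wz": 0,"x": 0,"y": -0.008,"z": 0,"jaw": 1},{"wx": 0,"wy": 0,"wz": 0,"x": 0,"y": -0.01,"z": 0,"jaw": 1},{"wx": 0,"wy": 0,"wz": 0,"x": 0,"y": -0.012,"z": 0,"jaw": 1},{"wx": 0,"wy": 0,"wz": 0,"x": 0,"y": -0.012,"z": 0,"jaw": 1}])

```text
clock: 15.5
tcp_pos: [486.8, 291.9, 32.5]
eef_rot: [0.012, 1.0, 0.004, 0.002]
wrist_force: [-6.1, 17.3, -6.7]
grip_width: 16.4
```

```bash
python3 go.py 486.2 290.3 32 -0.027; python3 - <<'E'
from h import *
a=arm.grab_frame('top');cv2.imwrite('pics/top10.png',a[:,:,::-1]); crop(a,170,170,390,280,3.6,'pics/t10.png')
E
```

```text
tcp [486.8 291.9  32.5] t 15.5 F [-6.1 17.3 -6.7] w 16.4
  shift [ 0.0006 -0.0016  0.0005] turn [0.0083 0.0038 0.0024] dist 0.002
```

View pics/t10.png

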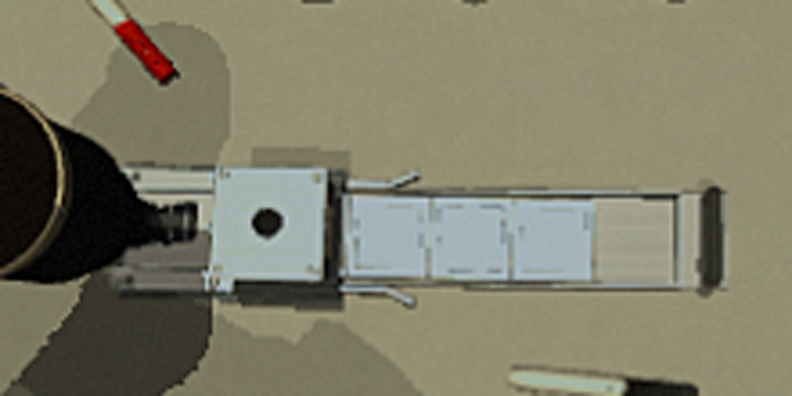

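Three dishes are on the tray (crop x 348–595) and the slide is on its home stop. I'll release the knob and rise.

Request:
jog_arm(increments=[{"wx": 0,"wy": 0,"wz": 0,"x": 0,"y": 0,"z": 0,"jaw": 1},{"wx": 0,"wy": 0,"wz": 0,"x": 0,"y": 0,"z": 0,"jaw": -0.3},{"wx": 0,"wy": 0,"wz": 0,"x": 0,"y": 0,"z": 0,"jaw": -0.3},{"wx": 0,"wy": 0,"wz": 0,"x": 0,"y": 0,"z": 0,"jaw": -0.3},{"wx": 0,"wy": 0,"wz": 0,"x": 0,"y": 0,"z": 0,"jaw": -0.3}])

```text
clock: 16.05
tcp_pos: [486.9, 291.5, 32.6]
eef_rot: [0.012, 1.0, 0.004, 0.002]
wrist_force: [-0.5, 0.4, 0.4]
grip_width: 55.3
```

Request:
jog_arm(increments=[{"wx": 0,"wy": 0,"wz": 0,"x": 0,"y": 0,"z": -0.03,"jaw": -0.3},{"wx": 0,"wy": 0,"wz": 0,"x": 0,"y": 0.002,"z": -0.07,"jaw": -0.3},{"wx": 0,"wy": 0,"wz": 0,"x": 0,"y": 0.004,"z": -0.12,"jaw": -0.3},{"wx": 0,"wy": 0,"wz": 0,"x": 0,"y": 0.004,"z": -0.165,"jaw": -0.3},{"wx": 0,"wy": 0,"wz": 0,"x": 0,"y": 0.004,"z": -0.21,"jaw": -0.5}])

```text
clock: 16.55
tcp_pos: [486.0, 293.3, 244.9]
eef_rot: [0.013, 1.0, 0.004, 0.002]
wrist_force: [0.3, 1.7, 0.0]
grip_width: 64.0
```

```bash
python3 go.py 475 -122.5 150 -0.027; python3 - <<'E'
from h import *
a=arm.grab_frame('top');cv2.imwrite('pics/top11.png',a[:,:,::-1]); crop(a,170,170,390,280,3.6,'pics/t11.png')
b=arm.grab_frame('scene');cv2.imwrite('pics/scene11.png',b[:,:,::-1]); crop(b,190,160,390,300,4,'pics/s11.png')
E
```

```text
tcp [486.  293.3 244.9] t 16.55 F [0.3 1.7 0. ] w 64.0
  shift [ 0.0009 -0.4167  0.0915] turn [0.0081 0.0041 0.0019] dist 0.427
```

View pics/t11.png

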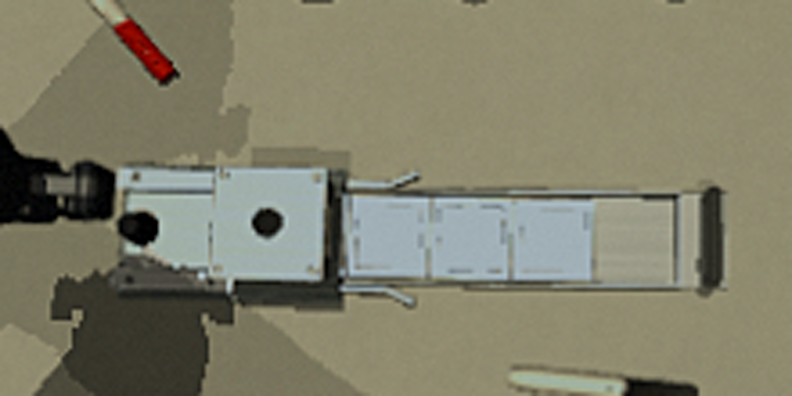

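View pics/s11.png

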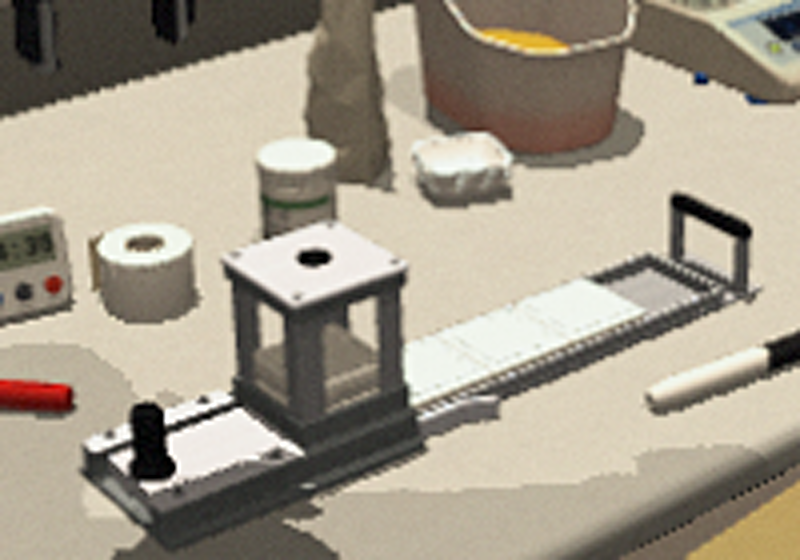

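The magazine now holds two dishes (scene crop around (320,365)), the knob is home, and three dishes lie on the tray. Back to the handle.

Request:
jog_arm(increments=[{"wx": 0.004,"wy": 0.002,"wz": 0,"x": 0,"y": -0.045,"z": 0,"jaw": -1},{"wx": 0.008,"wy": 0.004,"wz": 0.002,"x": 0,"y": -0.09,"z": 0,"jaw": -1},{"wx": 0.008,"wy": 0.004,"wz": 0.002,"x": 0,"y": -0.135,"z": 0,"jaw": -1},{"wx": 0.008,"wy": 0.004,"wz": 0.002,"x": 0,"y": -0.18,"z": 0,"jaw": -1},{"wx": 0.008,"wy": 0.004,"wz": 0.002,"x": 0,"y": -0.225,"z": 0,"jaw": -1}])

```text
clock: 17.15
tcp_pos: [482.9, 68.7, 246.5]
eef_rot: [0.013, 1.0, 0.004, 0.004]
wrist_force: [0.9, 0.6, -0.1]
grip_width: 85.4
```

```bash
python3 go.py 475 -122.5 150 -0.027
```

```text
tcp [482.9  68.7 246.5] t 17.15 F [ 0.9  0.6 -0.1] w 85.4
  shift [ 0.0037 -0.192   0.095 ] turn [0.0076 0.0088 0.0009] dist 0.214
```

Request:
jog_arm(increments=[{"wx": 0.008,"wy": 0.008,"wz": 0,"x": 0.001,"y": -0.045,"z": 0,"jaw": -1},{"wx": 0.008,"wy": 0.008,"wz": 0,"x": 0.002,"y": -0.09,"z": 0,"jaw": -1},{"wx": 0.008,"wy": 0.008,"wz": 0,"x": 0.003,"y": -0.135,"z": 0.02,"jaw": -1},{"wx": 0.008,"wy": 0.008,"wz": 0,"x": 0.004,"y": -0.175,"z": 0.05,"jaw": -1},{"wx": 0.008,"wy": 0.008,"wz": 0,"x": 0.004,"y": -0.192,"z": 0.08,"jaw": -1}])

```text
clock: 17.65
tcp_pos: [473.9, -125.4, 164.4]
eef_rot: [0.014, 1.0, -0.0, 0.001]
wrist_force: [1.4, 0.2, -0.3]
grip_width: 85.3
```

Request:
jog_arm(increments=[{"wx": 0,"wy": 0,"wz": 0,"x": 0,"y": 0,"z": 0,"jaw": -1},{"wx": 0,"wy": 0,"wz": 0,"x": 0,"y": 0,"z": 0,"jaw": -1}])

```text
clock: 17.85
tcp_pos: [473.6, -126.1, 164.4]
eef_rot: [0.015, 1.0, -0.0, 0.001]
wrist_force: [-0.0, 0.1, 0.4]
grip_width: 85.2
```

```bash
python3 go.py 475 -122.5 27.5 -0.027
```

```text
tcp [ 473.6 -126.1  164.4] t 17.85 F [-0.   0.1  0.4] w 85.2
  shift [-0.0012  0.0038  0.1369] turn [-0.001   0.0011 -0.003 ] dist 0.137
```

Request:
jog_arm(increments=[{"wx": 0,"wy": 0,"wz": -0.003,"x": -0.001,"y": 0.004,"z": 0.025,"jaw": -1},{"wx": 0,"wy": 0,"wz": -0.003,"x": -0.001,"y": 0.004,"z": 0.055,"jaw": -1},{"wx": 0,"wy": 0,"wz": -0.003,"x": -0.001,"y": 0.004,"z": 0.08,"jaw": -1},{"wx": 0,"wy": 0,"wz": -0.003,"x": -0.001,"y": 0.004,"z": 0.09,"jaw": -1},{"wx": 0,"wy": 0,"wz": -0.003,"x": -0.001,"y": 0.004,"z": 0.09,"jaw": -1}])

```text
clock: 18.35
tcp_pos: [475.1, -121.5, 74.5]
eef_rot: [0.013, 1.0, -0.001, 0.0]
wrist_force: [-0.1, -0.1, 0.5]
grip_width: 85.5
```

```bash
python3 go.py 475 -122.5 27.5 -0.027
```

```text
tcp [ 475.1 -121.5   74.5] t 18.35 F [-0.1 -0.1  0.5] w 85.5
  shift [ 0.0001 -0.001   0.047 ] turn [-0.0013  0.0004  0.0014] dist 0.047
```

Request:
jog_arm(increments=[{"wx": 0,"wy": 0,"wz": 0.001,"x": 0,"y": -0.001,"z": 0.02,"jaw": -1},{"wx": 0,"wy": 0,"wz": 0.001,"x": 0,"y": -0.001,"z": 0.038,"jaw": -1},{"wx": 0,"wy": 0,"wz": 0.001,"x": 0,"y": -0.001,"z": 0.047,"jaw": -1},{"wx": 0,"wy": 0,"wz": 0.001,"x": 0,"y": -0.001,"z": 0.047,"jaw": -1},{"wx": 0,"wy": 0,"wz": 0.001,"x": 0,"y": -0.001,"z": 0.047,"jaw": -1}])

```text
clock: 18.85
tcp_pos: [476.0, -122.4, 28.6]
eef_rot: [0.013, 1.0, -0.001, 0.001]
wrist_force: [0.5, 0.2, 0.8]
grip_width: 85.8
```

```bash
python3 go.py 475 -122.5 27.5 -0.027; python3 - <<'E'
from h import *
b=arm.grab_frame('scene');cv2.imwrite('pics/scene12.png',b[:,:,::-1]); crop(b,250,130,410,260,4.5,'pics/s12.png')
E
```

```text
tcp [ 476.  -122.4   28.6] t 18.85 F [0.5 0.2 0.8] w 85.8
  shift [ 0.001  -0.0001  0.0011] turn [-0.0013  0.0018  0.0009] dist 0.001
```

View pics/s12.png

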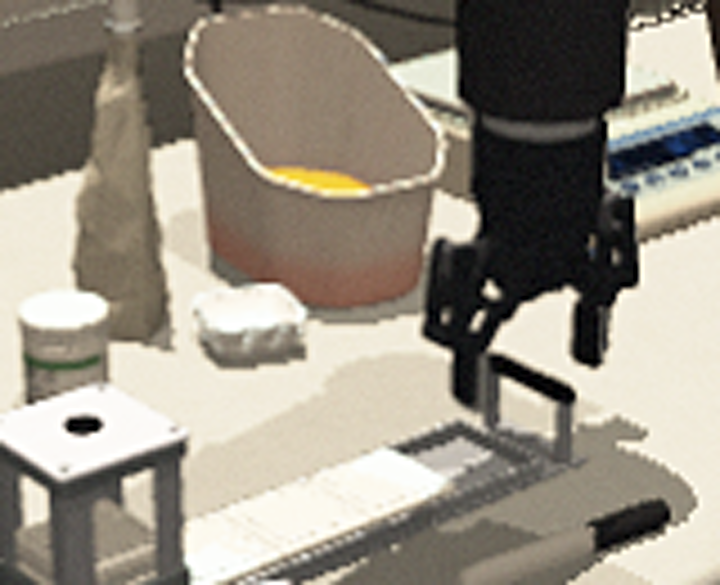

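The handle bar at crop (530,377) lies between the fingers at (465,385) and (590,345), and the dishes are well away. Closing.

Request:
jog_arm(increments=[{"wx": 0,"wy": 0,"wz": 0,"x": 0,"y": 0,"z": 0.001,"jaw": -0.5},{"wx": 0,"wy": 0,"wz": 0,"x": 0,"y": 0,"z": 0.001,"jaw": 0.2},{"wx": 0,"wy": 0,"wz": 0,"x": 0,"y": 0,"z": 0.001,"jaw": 1},{"wx": 0,"wy": 0,"wz": 0,"x": 0,"y": 0,"z": 0.001,"jaw": 1},{"wx": 0,"wy": 0,"wz": 0,"x": 0,"y": 0,"z": 0.001,"jaw": 1}], newtons=40)

```text
clock: 19.4
tcp_pos: [476.1, -122.5, 27.7]
eef_rot: [0.013, 1.0, -0.001, 0.001]
wrist_force: [-0.2, -6.6, 0.1]
grip_width: 12.6
```

```bash
python3 go.py 475 -122.5 27.5 -0.027
```

```text
tcp [ 476.1 -122.5   27.7] t 19.4 F [-0.2 -6.6  0.1] w 12.6
  shift [ 0.0011 -0.0001  0.0002] turn [-0.0013  0.0022  0.0009] dist 0.001
```

Request:
jog_arm(increments=[{"wx": 0,"wy": 0,"wz": 0,"x": 0,"y": -0.001,"z": 0,"jaw": 1},{"wx": 0,"wy": 0,"wz": 0,"x": 0,"y": -0.003,"z": 0,"jaw": 1},{"wx": 0,"wy": 0,"wz": 0,"x": 0,"y": -0.006,"z": 0,"jaw": 1},{"wx": 0,"wy": 0,"wz": 0,"x": 0,"y": -0.01,"z": 0,"jaw": 1},{"wx": 0,"wy": 0,"wz": 0,"x": 0,"y": -0.014,"z": 0,"jaw": 1}])

```text
clock: 19.9
tcp_pos: [475.9, -136.6, 27.8]
eef_rot: [0.013, 1.0, -0.001, 0.001]
wrist_force: [-0.3, 4.8, 2.0]
grip_width: 10.9
```

Request:
jog_arm(increments=[{"wx": 0,"wy": 0,"wz": 0,"x": 0,"y": -0.005,"z": 0,"jaw": 1},{"wx": 0,"wy": 0,"wz": 0,"x": 0,"y": -0.01,"z": 0,"jaw": 1},{"wx": 0,"wy": 0,"wz": 0,"x": 0,"y": -0.015,"z": 0,"jaw": 1},{"wx": 0,"wy": 0,"wz": 0,"x": 0,"y": -0.02,"z": 0,"jaw": 1},{"wx": 0,"wy": 0,"wz": 0,"x": 0,"y": -0.025,"z": 0,"jaw": 1}])

```text
clock: 20.4
tcp_pos: [475.2, -162.1, 27.8]
eef_rot: [0.013, 1.0, -0.001, 0.001]
wrist_force: [0.7, 4.0, 2.0]
grip_width: 10.9
```

```bash
python3 go.py 472 -240 27.7 -0.027; python3 - <<'E'
from h import *
b=arm.grab_frame('scene');cv2.imwrite('pics/scene13.png',b[:,:,::-1]); crop(b,250,130,410,260,4.5,'pics/s13.png')
E
```

```text
tcp [ 475.2 -162.1   27.8] t 20.4 F [0.7 4.  2. ] w 10.9
  shift [ 0.0012 -0.078   0.0002] turn [-0.0011  0.0025  0.0009] dist 0.078
```

View pics/s13.png

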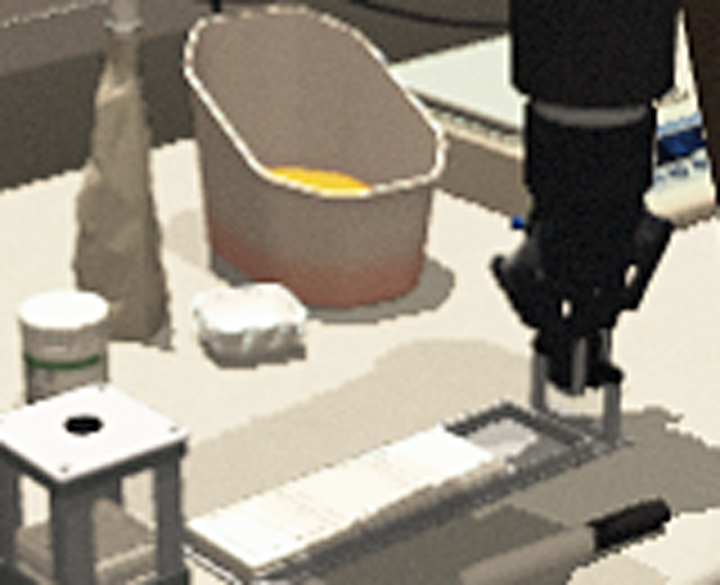

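The tray and its three dishes are drawing back together, with nothing lagging. Continue.

Request:
jog_arm(increments=[{"wx": 0,"wy": 0,"wz": 0,"x": 0,"y": -0.003,"z": 0,"jaw": 1},{"wx": 0,"wy": 0,"wz": 0,"x": 0,"y": -0.008,"z": 0,"jaw": 1},{"wx": 0,"wy": 0,"wz": 0,"x": 0,"y": -0.014,"z": 0,"jaw": 1},{"wx": 0,"wy": 0,"wz": 0,"x": 0,"y": -0.02,"z": 0,"jaw": 1},{"wx": 0,"wy": 0,"wz": 0,"x": 0,"y": -0.026,"z": 0,"jaw": 1}])

```text
clock: 20.95
tcp_pos: [474.4, -189.1, 27.8]
eef_rot: [0.013, 1.0, -0.001, 0.001]
wrist_force: [0.3, 4.5, 1.5]
grip_width: 10.6
```

Request:
jog_arm(increments=[{"wx": 0,"wy": 0,"wz": 0,"x": 0,"y": -0.006,"z": 0,"jaw": 1},{"wx": 0,"wy": 0,"wz": 0,"x": 0,"y": -0.012,"z": 0,"jaw": 1},{"wx": 0,"wy": 0,"wz": 0,"x": 0,"y": -0.018,"z": 0,"jaw": 1},{"wx": 0,"wy": 0,"wz": 0,"x": 0,"y": -0.024,"z": 0,"jaw": 1},{"wx": 0,"wy": 0,"wz": 0,"x": 0,"y": -0.03,"z": 0,"jaw": 1}])

```text
clock: 21.45
tcp_pos: [473.5, -219.6, 27.8]
eef_rot: [0.013, 1.0, -0.001, 0.001]
wrist_force: [-0.2, 4.3, 2.0]
grip_width: 10.6
```

Request:
jog_arm(increments=[{"wx": 0,"wy": 0,"wz": 0,"x": 0,"y": -0.006,"z": 0,"jaw": 1},{"wx": 0,"wy": 0,"wz": 0,"x": 0,"y": -0.011,"z": 0,"jaw": 1},{"wx": 0,"wy": 0,"wz": 0,"x": 0,"y": -0.015,"z": 0,"jaw": 1},{"wx": 0,"wy": 0,"wz": 0,"x": 0,"y": -0.018,"z": 0,"jaw": 1},{"wx": 0,"wy": 0,"wz": 0,"x": 0,"y": -0.02,"z": 0,"jaw": 1}])

```text
clock: 21.95
tcp_pos: [472.9, -239.8, 27.8]
eef_rot: [0.013, 1.0, -0.001, 0.001]
wrist_force: [1.1, 4.2, 2.4]
grip_width: 10.6
```

```bash
python3 go.py 472 -240 27.7 -0.027
```

```text
tcp [ 472.9 -239.8   27.8] t 21.95 F [1.1 4.2 2.4] w 10.6
  shift [ 0.0009 -0.0002  0.0001] turn [-0.0014  0.002   0.0006] dist 0.001
```

Request:
jog_arm(increments=[{"wx": 0,"wy": 0,"wz": 0,"x": 0,"y": 0,"z": 0,"jaw": 0.6},{"wx": 0,"wy": 0,"wz": 0,"x": 0,"y": 0,"z": 0,"jaw": -0.2},{"wx": 0,"wy": 0,"wz": 0,"x": 0,"y": 0,"z": 0,"jaw": -1},{"wx": 0,"wy": 0,"wz": 0,"x": 0,"y": 0,"z": 0,"jaw": -1},{"wx": 0,"wy": 0,"wz": 0,"x": 0,"y": 0,"z": 0,"jaw": -1}])

```text
clock: 22.45
tcp_pos: [472.9, -239.9, 27.8]
eef_rot: [0.013, 1.0, -0.001, 0.001]
wrist_force: [0.2, -0.6, 1.0]
grip_width: 74.4
```

Request:
jog_arm(increments=[{"wx": 0,"wy": 0,"wz": 0,"x": 0,"y": 0,"z": -0.02,"jaw": -1},{"wx": 0,"wy": 0,"wz": 0,"x": 0,"y": 0,"z": -0.055,"jaw": -1},{"wx": 0,"wy": 0,"wz": 0,"x": 0,"y": 0,"z": -0.095,"jaw": -1},{"wx": 0,"wy": 0,"wz": 0,"x": 0,"y": 0,"z": -0.14,"jaw": -1},{"wx": 0,"wy": 0,"wz": 0,"x": 0,"y": 0,"z": -0.185,"jaw": -1}])

```text
clock: 22.95
tcp_pos: [472.0, -239.5, 214.6]
eef_rot: [0.013, 1.0, -0.001, 0.001]
wrist_force: [1.7, 0.1, -0.5]
grip_width: 85.3
```

Request:
jog_arm(increments=[{"wx": 0,"wy": 0,"wz": 0,"x": 0.02,"y": -0.04,"z": 0,"jaw": -1},{"wx": 0,"wy": 0,"wz": 0,"x": 0.03,"y": -0.085,"z": 0,"jaw": -1},{"wx": 0,"wy": 0,"wz": 0,"x": 0.03,"y": -0.13,"z": 0,"jaw": -1},{"wx": 0,"wy": 0,"wz": 0,"x": 0.03,"y": -0.17,"z": 0,"jaw": -1},{"wx": 0,"wy": 0,"wz": 0,"x": 0.03,"y": -0.2,"z": 0,"jaw": -1}])

```text
clock: 23.45
tcp_pos: [436.3, -440.8, 214.7]
eef_rot: [0.014, 1.0, -0.001, 0.001]
wrist_force: [0.9, 0.4, -0.0]
grip_width: 85.4
```

```bash
python3 go.py 472 -240 27.7 -0.027; python3 - <<'E'
from h import *
a=arm.grab_frame('top');cv2.imwrite('pics/top14.png',a[:,:,::-1]); crop(a,185,150,465,300,2.8,'pics/t14.png')
b=arm.grab_frame('scene');cv2.imwrite('pics/scene14.png',b[:,:,::-1]); crop(b,190,150,430,300,3.3,'pics/s14.png')
E
```

```text
tcp [ 436.3 -440.8  214.7] t 23.45 F [ 0.9  0.4 -0. ] w 85.4
  shift [-0.03    0.202   0.1867] turn [-0.0016  0.0016 -0.    ] dist 0.277
```

View pics/t14.png

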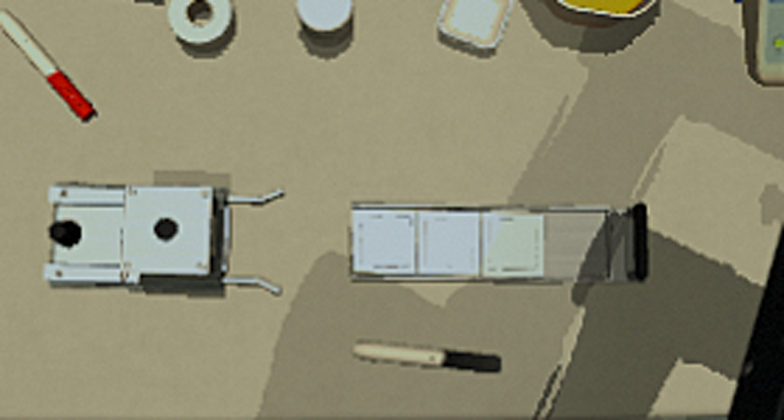

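View pics/s14.png

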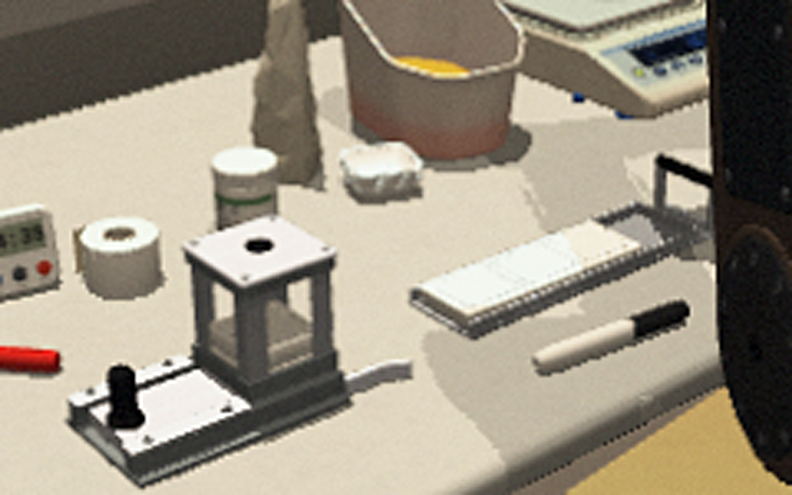

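```bash
python3 - <<'E'
from h import *
f=lambda p,z:plane('top',(np.array(p,float)+.5)/2.8-.5+[185,150],z)[:,:2]
y=-0.027;c,s=np.cos(y),np.sin(y)
D=lambda w:((w-[483.3,180.3])@np.array([[c,-s],[s,c]])).round(1).tolist()
print('tray open end',D(f([(352,207),(352,281)],8)),'first dish edges',D(f([(354,244),(543,244)],19)),'knob top',D(f([(59,231)],54)))
print('slide nose/deck', D(f([(222,235),(231,235)],6)))
for k in (0,14):
    a=cv2.imread(f'pics/top{k}.png'); g=a.astype(int)
    print(k,[cv2.absdiff(cv2.imread('pics/top0.png'),a)[s].mean().round(1) for s in (np.s_[135:170,285:370],np.s_[268:286,308:366])])
s=arm.state(); print(s['wrist_force'].round(1),np.abs(s['qvel']).max().round(3)); arm.hand_in(); print('handed in')
E
```

```text
tray open end [[33.0, -155.9], [-36.8, -157.4]] first dish edges [[-2.8, -158.8], [0.2, -335.8]] knob top [[1.3, 109.5]]
slide nose/deck [[4.3, -33.1], [4.4, -41.6]]
0 [np.float64(0.0), np.float64(0.0)]
14 [np.float64(21.8), np.float64(15.3)]
[-0.6  0.8 -0.1] 0.049
the job is handed in; nothing more can be done
handed in
```

I docked the tray, fed three dishes with three full strokes of the slide, drew the loaded tray back about 12 cm, and released it. The job is handed in at about 23 s of the 72 s allowed. No verdict was reported.

**What I did**
- **Docking:** I gripped the tray by its handle, brought it in between the guides and pushed until it met about 15 N against the outlet. The top view then put its closed end at dispenser y = -281 mm, as it should be when docked.
- **Feeding:** The slide moved 75 mm each stroke, from stop to stop, with 9–12 N at the outer stop and 17 N at home. The top view after each stroke showed one more dish on the tray.
- **Drawing back:** I pulled the tray back slowly by its handle, about 117 mm, and the dishes stayed in place on it.

**Last checks**
- **Tray and dishes:** The tray's open end is about 119 mm from the outlet, measured from the picture. The three dishes lie in a row inside it, the nearest about 2 mm inside the open end. The tray looks flat.
- **Magazine and slide:** The scene view showed the last two dishes in the magazine. The knob is at dispenser y ≈ 109.5 mm, so the slide is home.
- **Robot:** The gripper was clear of everything, with wrist force about zero.

**What was not clean**
- A picture comparison around the pot, boats and marker did not show them unchanged, because moving arm shadows crossed those areas. I judged by eye that none had moved; nothing came near them.
- The descent onto the knob overshot by about 9 mm, without contact, and I corrected it before gripping.

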